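# Load the tube block into the mixer and cam-lock it

## Task

Lift the aluminium tube block by its black lug, set it gently and fully home in the grey frame on the mixer, then turn the orange knob clockwise until the sprung index pin drops into its notch and the knob comes up firm against the dropped pin, without forcing it. Then let go, leaving the block locked in place and the bottle, beaker and tip box where they are.

Things in the scene. Friction and masses are not known exactly. Their poses are not given: they have to be found in the camera images.
- block_lug (a point): Centre of the black lifting lug of the loose aluminium tube block (0.35 to 0.6 kg), 55 mm above the block's underside. Lug: upright plate 50 long (block's x) x 14 thick (y) x 26 mm high, top 13 mm above this point. Block: foot 96 (x) x 66 (y) x 18 mm, above it a body 96 x 46 mm up to 42 mm, leaving a 10 mm ledge on each long side. Fits either way round. Starts on the bench.
- well (a point): Centre of the seat of the grey frame, on the mixer's deck, 60 mm above the bench. Opening 99 (x) x 69 (y) mm, rim 12 mm above the seat, 4 mm lead-in chamfer. Axes are the mixer's: the block's x lies along this x, either way round. With the block home its underside is on this point and the lug centre 55 mm above it.
- knob_grip (a point): On the knob's upright axis at grip height, 48 mm above the deck. Turns with the knob: y points along the orange grip bar (60 long, 14 thick, 34 mm high, top 14 mm above this point) and along the 20 mm wide steel tongue, which reaches 90 mm from the axis, its top 21.5 mm below this point. The tongue passes 3.5 mm over the ledge of a block that is home.
- knob (a joint): Knob angle in rad, grows clockwise from above; starts at 0 to 0.25; at 1.25 the tongue points straight across the block. Running takes under 0.2 N m; as the pin drops it pulls the knob onward. The hidden cam is set differently on each machine: the knob meets the dropped pin, a hard stop, at 1.10 to 1.50; the pin starts to drop about 0.2 before that; it then also bars turning back.
- index_pin (a joint): Travel of the sprung index pin (red tail, blue housing beside the knob) in m: 0 = dropped fully into the notch; about 0.002 to 0.0045 = riding on the cam, slowly rising as the knob is turned. The spring pushes with about 5 N.
- pin_nose: Steel nose of the index pin, 5 mm thick, 11 mm above the deck under the black disc's edge; body origin on the knob axis when dropped, the nose 18 mm from there along the mixer's -y. Firm means 0.25 to 0.5 N m on the knob (some 8 to 20 N of the notch wall, knob_cam_c17, on the nose, 20 mm from the axis); above 40 N, about 0.85 N m, the pin is overloaded.
- mixer: The white benchtop mixer, fixed to the bench, 200 (x) x 290 (y) x 60 mm to its deck; origin under its centre. Frame (well) at y = +55 mm, knob at y = -60 mm.
- reagent: Bystander: amber reagent bottle, 64 mm across, 130 mm tall; origin under its centre.
- beaker: Bystander: glass beaker, 72 mm across, 85 mm tall; origin under its centre.
- tipbox: Bystander: yellow tip box, 120 x 80 x 55 mm; origin under its centre.
Not all that is in view belongs to the job. What is shaped like the part that bears block_lug but purple is not meant.

How it is judged:
By the outcome, as a careful person would: the job done as asked, in the order asked, and still so for the second after the job is handed in, with the robot touching nothing.
It also fails if it takes over 61 s, if anything falls off the work surface, if the arm or the gripper's body presses on something with over 40 N, if the wrist force passes 120 N, or if a joint passes its speed limit or range.

## Robot

A 7-joint arm with a two-finger parallel gripper is mounted at the origin on the work surface. World frame = base frame: x ahead of the robot, y to its left, z up, the work surface at z = 0. Lengths are in mm, angles in rad, forces in N, time in s.
With the tool pointing down it reaches from about 400 to 875 mm from the base axis. Payload 4.4 kg.
Tool frame: the origin (TCP) lies midway between the tips of the shut fingers; the grasp point (between the pads) lies 19 mm behind it (ctrl.grip_point_offset is the distance from the TCP to the grasp point, in mm); z points along the fingers, y is the direction in which the jaws open and shut (so a half turn about z gives the same grasp; the last joint's range is limited). The gripper opens to 85 mm and grips with 20 to 120 N. Pads are 22 mm wide; open, the fingers measure 114 mm over their backs; the gripper's body (76 mm by 85 mm) begins 54 mm behind the grasp point. The pads swing forward as they close: fully open they stand 13 mm farther back than shut.
Start: joints at [-1.325, 0.628, 0.038, 1.517, -0.027, 0.996, -0.02], TCP at [199.378, 618.681, 231.313] pointing down, gripper open.
Joint ranges: [-3.06, 3.06], [-0.37, 2.12], [-1.25, 1.32], [0.18, 2.47], [-1.1, 4.24], [0.23, 1.98], [-2.94, 2.94]. Speed limits (rad/s): [2.57, 2.57, 3.14, 3.14, 3.14, 3.14, 3.14].

## Interface

Orientations are given as [roll, pitch, yaw] about the fixed x, y, z axes, in that order (R = Rz(yaw) Ry(pitch) Rx(roll)).
In Python, from cell import ctrl, imaging, models gives the robot as it stands. The module is installed in compiled form; this text tells all that it offers.
- The arm moves only by the tool drive_tool, never from a script. Its argument "deltas" is text: rows parted by semicolons, each of 5 numbers parted by spaces: the shift along the tool's x, y, z in m, then the turn about the tool's z in degrees, then the finger opening in m, from 0 to 0.0854. A call has 1 to 12 rows; each row is the pose to reach, as a shift and turn from the pose commanded when the call began, along the tool's axes at that moment; what a row does not reach only later rows make up. A row lasts 1/8 s, in which the tool goes at most 62.5 mm and 10.7 degrees, less where a joint would pass 70% of its speed; a pose out of reach is approached as far as the arm can. A call with a gripper value outside its range is refused whole. The fingers move at their own pace and stop on an object; the grip force is fixed at half the most. Time passes only in rows, so rows that repeat a pose let the fingers close. It gives the time, the measured TCP pose, the force and the opening at its end, in the units of the state.
- ctrl.read_state(): the state, without advancing time (a new reading comes with each control period).
- imaging.get_image(name): name is "side" or "top"; returns a dict with "color" (420x560x3 uint8, red, green, blue), "range_z" (420x560 float32, mm along the optical axis (not along the pixel's ray), 0 where there is no reading), "vfov" (degrees; the focal length in pixels is half the picture's height over the tangent of half this angle, whatever the lens; pixels are square), "cx", "cy" (the principal point, pixels), "k1" (the pictures are not rectified: a ray, as slopes to the right and down, at radius r is drawn at 1 + k1 r^2 times it, then the intrinsics apply), "extrinsics" (4x4, takes a point from camera to world coordinates). Camera axes: x right, y down, z forward; pixel columns grow to the right and rows downward; lengths in mm; the calibration is good to about 2 mm. A picture is of the moment at which its call begins.
- ctrl.finish_job(): hands the job in, once; it reports no verdict.
Trained networks look in a picture, given as the dict that the camera call returned (one of the last four; its "shot" number tells which), for a name from the list of things; names that differ only in an ending like _2 or _b are one class to them, and where a whole thing is asked for, a point or a joint stands for the part that bears it (a point fixed in the world has none). Each returns a list of dicts, best first, with "score" (0 to 1); they miss things now and then, are a little off and sometimes report something else, mostly with a low value. They report only what shows in the picture. A call takes as long as a camera call. They do not tell look-alikes from the thing itself.
- models.spot_in(picture, thing): "point" ([column, row] in pixels, amid what is visible of it).
- models.landmark_of(picture, thing): "point" ([column, row] in pixels: a listed point, or the origin of a listed thing).
The state is a dict: "clock": time; "qpos": joint angles; "qd": joint speeds; "tau": joint torques, N m; "eef_pos": TCP position; "tool_rot": TCP orientation; "force": force on the tool from outside, world axes, zero at the start; "torque": the same for the moment, N m; "width": finger opening in mm.
Only numpy, scipy, OpenCV 4.12 (cv2) and the standard library are available. Lean on these libraries where they do the work, as an engineer would, in place of code of your own. Each camera call takes 0.05 s, during which the arm holds its last target.

## Working session

There is one attempt and no reset: what is moved stays moved. The work goes in short steps, Python scripts to look and compute and a tool call to move; the robot and the scene stay as the last step left them, time stands still between calls to the robot, and variables do not carry over. Pictures are saved under pics/ and viewed, and the job is handed in when it is done.

Besides the shell and the picture viewer there is one more tool, called after "Emit:" as name(argument=value, ...) on one line, values as JSON. drive_tool: Moves the arm, as the interface text tells. Its arguments: {"type":"object","properties":{"deltas":{"type":"string"}},"required":["deltas"]}

```bash
mkdir -p pics
cat > h.py <<'E'
import numpy as np, cv2
from cell import ctrl, imaging, models
def f(p): return 210/np.tan(np.radians(p["vfov"])/2)
def ray(p,u,v):
    F=f(p); x=(u-p["cx"])/F; y=(v-p["cy"])/F
    a,b=x,y
    for _ in range(20):
        s=1+p["k1"]*(a*a+b*b); a,b=x/s,y/s
    return np.array([a,b,1.0])
def atz(p,u,v,z):
    E=np.array(p["extrinsics"]); d=E[:3,:3]@ray(p,u,v); o=E[:3,3]
    return o+d*(z-o[2])/d[2]
def atd(p,u,v):
    E=np.array(p["extrinsics"]); z=p["range_z"][int(round(v)),int(round(u))]
    return E[:3,:3]@(ray(p,u,v)*z)+E[:3,3]
def proj(p,X):
    E=np.array(p["extrinsics"]); c=E[:3,:3].T@(np.array(X)-E[:3,3]); a,b=c[0]/c[2],c[1]/c[2]
    s=1+p["k1"]*(a*a+b*b); return np.array([p["cx"]+f(p)*a*s,p["cy"]+f(p)*b*s])
def cloud(p):
    E=np.array(p["extrinsics"]); v,u=np.mgrid[0:420,0:560]
    F=f(p); x=(u-p["cx"])/F; y=(v-p["cy"])/F; a,b=x.copy(),y.copy()
    for _ in range(20):
        s=1+p["k1"]*(a*a+b*b); a,b=x/s,y/s
    z=p["range_z"]; P=np.stack([a*z,b*z,z],-1)@E[:3,:3].T+E[:3,3]
    P[z==0]=np.nan
    return P
def save(p,name): cv2.imwrite("pics/"+name,cv2.cvtColor(p["color"],cv2.COLOR_RGB2BGR))
def crop(p,name,u0,v0,u1,v1,k):
    c=p["color"][v0:v1,u0:u1]; cv2.imwrite("pics/"+name,cv2.cvtColor(cv2.resize(c,None,fx=k,fy=k,interpolation=cv2.INTER_CUBIC),cv2.COLOR_RGB2BGR))
E
python3 - <<'E'
from h import *
print(ctrl.read_state())
import pickle
for n in ("top","side"):
    p=imaging.get_image(n); save(p,n+"0.png"); pickle.dump(p,open(n+"0.pkl","wb"))
    print(n,p["vfov"],p["cx"],p["cy"],p["k1"],np.array(p["extrinsics"]).round(3).tolist())
    for t in ["block_lug","well","knob_grip","mixer","pin_nose","reagent","beaker","tipbox","index_pin","knob"]:
        print(t,[(np.round(d["point"],1).tolist(),round(d["score"],2)) for d in models.landmark_of(p,t)][:4] if t not in("knob","index_pin") else [(np.round(d["point"],1).tolist(),round(d["score"],2)) for d in models.spot_in(p,t)][:4])
E
```

```text
{'clock': 0.0, 'qpos': array([-1.32480571,  0.62933954,  0.03848855,  1.51834439, -0.02697781,
        0.99630669, -0.01999272]), 'qd': array([ 5.12433832e-04, -4.75521502e-05, -1.95341425e-04, -1.17549258e-03,
        4.91237514e-04,  3.83070352e-04, -1.03462208e-03]), 'tau': array([ 2.51039637e-06, -5.63406122e+01,  1.22614246e+00, -1.93452662e+01,
        1.09440248e-02,  1.04180185e-02, -3.96214219e-06]), 'eef_pos': array([199.21206971, 618.07534948, 230.40177348]), 'tool_rot': array([-3.13971500e+00,  7.00249507e-05,  2.82978430e+00]), 'force': array([ 0.28877858, -0.06518797,  0.19151151]), 'torque': array([-0.00095406,  0.00255029,  0.01494361]), 'width': 85.48254439665747}
top 56.081830777786486 277.7324721342367 201.81181130611873 -0.022425384734926588 [[-0.028, -0.982, 0.187, 336.643], [-0.999, 0.031, 0.01, 18.372], [-0.015, -0.187, -0.982, 1229.585], [0.0, 0.0, 0.0, 1.0]]
block_lug [([431.3, 204.1], 0.88), ([374.3, 205.7], 0.86)]
well [([239.6, 200.3], 0.97)]
knob_grip [([280.5, 197.3], 0.88)]
mixer [([260.8, 204.9], 0.72)]
pin_nose []
reagent [([384.3, 145.2], 0.69)]
beaker [([335.3, 161.2], 0.75), ([239.8, 201.9], 0.69)]
tipbox [([165.0, 244.3], 0.95)]
index_pin []
knob [([276.5, 202.4], 0.85)]
side 55.764775580513025 281.93701121241685 206.29810285059486 -0.039309397218803735 [[0.774, -0.334, 0.537, -20.022], [-0.632, -0.43, 0.644, -694.046], [0.016, -0.839, -0.544, 693.564], [0.0, 0.0, 0.0, 1.0]]
block_lug [([404.6, 323.9], 0.97), ([344.4, 277.0], 0.73)]
well [([252.8, 194.5], 0.76), ([278.0, 197.8], 0.47)]
knob_grip [([278.2, 201.6], 0.89)]
mixer [([261.6, 222.2], 0.59)]
pin_nose [([277.7, 213.2], 0.38)]
reagent [([414.0, 267.0], 0.75)]
beaker [([356.9, 249.6], 0.96)]
tipbox [([179.0, 190.0], 0.84)]
index_pin []
knob [([273.7, 208.3], 0.94)]
```

View pics/top0.png

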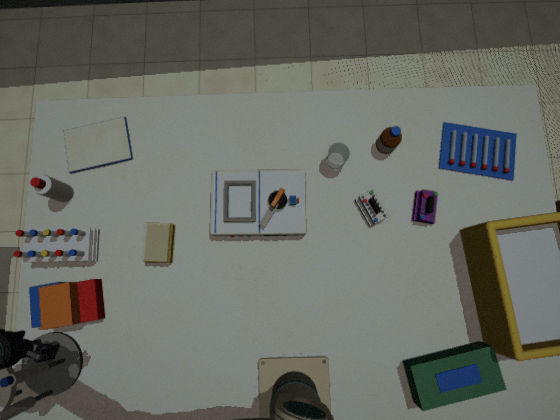

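View pics/side0.png

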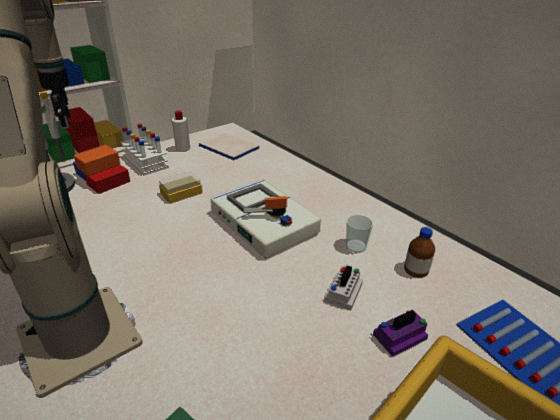

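The top view shows two lookalikes: an aluminium/white block at (370,207) with a black lug, and a purple one at (425,207). The silver one fits the description; the purple one is excluded. In the side view they are at (344,285) and (402,330). I'll confirm with crops and measure.

Run:
```python
from h import *
import pickle
t=pickle.load(open("top0.pkl","rb")); s=pickle.load(open("side0.pkl","rb"))
a=cv2.resize(t["color"][180:235,345:445],None,fx=6,fy=6,interpolation=cv2.INTER_CUBIC)
cv2.imwrite("pics/blk0.png",a[...,::-1])
a=cv2.resize(t["color"][160:245,200:320],None,fx=6,fy=6,interpolation=cv2.INTER_CUBIC)
cv2.imwrite("pics/mix0.png",a[...,::-1])
a=cv2.resize(s["color"][170:260,205:325],None,fx=6,fy=6,interpolation=cv2.INTER_CUBIC)
cv2.imwrite("pics/mixs0.png",a[...,::-1])
print("lug top z55",atz(t,374.3,205.7,55),"depth",atd(t,374.3,205.7)); print("lug side",atz(s,344.4,277,55))
print("well",atz(t,239.6,200.3,60),atz(s,252.8,194.5,60),atz(s,278,197.8,60))
print("knob",atz(t,280.5,197.3,108),atz(s,278.2,201.6,108))
print("mixer",atz(t,260.8,204.9,0),atz(s,261.6,222.2,0))
print("reag",atz(t,384.3,145.2,0),atz(s,414,267,0)); print("beak",atz(t,335.3,161.2,0),atz(s,356.9,249.6,0)); print("tip",atz(t,165,244.3,0),atz(s,179,190,0))
C=cloud(t); print(C[207,330],C[300,300])
```

```text
lug top z55 [ 539.69004221 -261.39584891   55.        ] depth [ 537.91380486 -258.94845675   65.27518858]
lug side [ 533.674169   -262.07228206   55.        ]
well [568.06543349 145.01257681  60.        ] [576.64045419 162.28837615  60.        ] [625.70328985  99.92843749  60.        ]
knob [563.71437972  20.86988642 108.        ] [564.74887884  23.90332301 108.        ]
mixer [562.95747838  84.30862596   0.        ] [560.1034793   96.33720246   0.        ]
reag [ 748.04288978 -322.00275484    0.        ] [ 753.31535853 -313.33059002    0.        ]
beak [ 699.05341934 -159.54073865    0.        ] [ 689.06080452 -170.67352444    0.        ]
tip [446.90808176 387.01956407   0.        ] [451.6943684  421.47227556   0.        ]
[ 549.59310886 -134.54863568   -1.17495519] [265.86573755 -28.74242754  -4.14346071]
```

View pics/blk0.png

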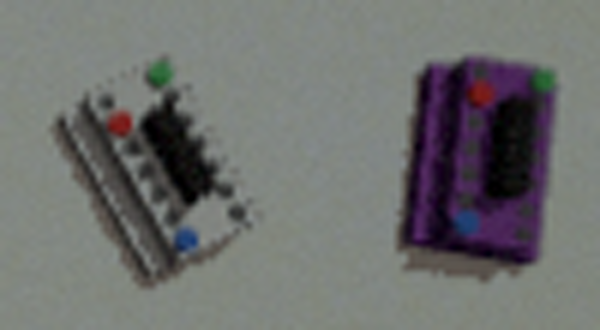

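View pics/mix0.png

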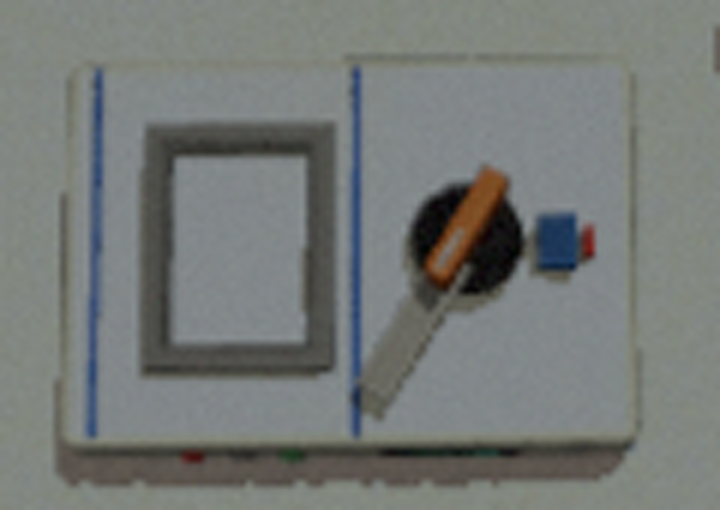

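View pics/mixs0.png

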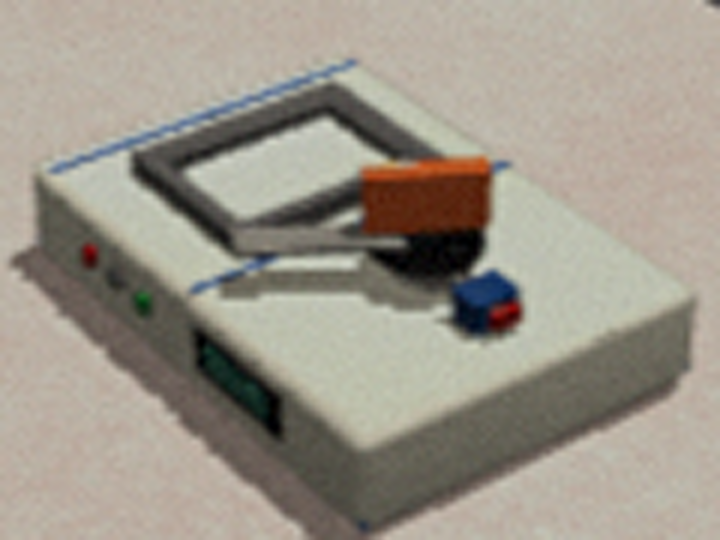

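Confirmed: the left, silver block (lug at 374,205 in top view) is the one meant; the right one is purple. In the mixer crop, the tongue points lower-left and the pin housing is to the right of the knob. Next I'll measure precisely with the depth clouds.

Run:
```python
from h import *
import pickle
for n in("top","side"):
    p=pickle.load(open(n+"0.pkl","rb")); C=cloud(p); K=p["color"].astype(int)
    print(n)
    def rect(m,l):
        pts=C[m][:,:2].astype(np.float32)
        (c,wh,a)=cv2.minAreaRect(pts); print(l,len(pts),"c",np.round(c,1),"wh",np.round(wh,1),"a",round(a,1),"med",np.median(C[m],axis=0).round(1))
    near=lambda x,y,r: np.hypot(C[...,0]-x,C[...,1]-y)<r
    b=near(540,-261,75); z=C[...,2]
    print("bench z",np.nanmedian(z[near(540,-130,40)]), "deck", np.nanmedian(z[near(500,60,25)]), np.nanmedian(z[near(568,145,20)]))
    rect(b&(z>30)&(z<80),"blk body"); rect(b&(z>8),"blk all"); rect(b&(z>54)&(K.sum(-1)<110)&(K.max(-1)-K.min(-1)<30),"lug")
    print(np.histogram(z[b],bins=np.arange(-10,90,5)))
    w=near(562,85,210)
    rect(w&(z>50)&(z<70),"mixer deck")
    rect(w&(z>30)&(z<140),"mixer all")
    org=(K[...,0]>K[...,2]*2)&(K[...,0]>80)&near(564,22,60)&(z>80); rect(org,"bar")
    rect(near(568,145,90)&(z>68)&(z<80),"frame rim")
    rect(near(564,22,100)&(z>83)&(z<95)&~org,"tongue/disc")
```

```text
top
bench z -0.11226005283185714 deck 62.921545623940574 60.56829941138824
blk body 490 c [ 542.2 -260.2] wh [96.2 46.6] a 25.8 med [ 539.6 -257.4   43.1]
blk all 674 c [ 542.3 -260.5] wh [96.1 67.5] a 26.1 med [ 537.1 -253.2   41.6]
lug 81 c [ 541.5 -260.1] wh [46.6 14.1] a 25.5 med [ 541.4 -258.6   67.2]
(array([ 15, 520, 503,  30,  33,  88,  40,  17,  10,  75, 227,  74,  10,
        10,  15,  50,  19,   0,   0]), array([-10,  -5,   0,   5,  10,  15,  20,  25,  30,  35,  40,  45,  50,
        55,  60,  65,  70,  75,  80,  85]))
mixer deck 5190 c [564.5  91.1] wh [290.4 201. ] a 89.1 med [561.2  93.8  59.7]
mixer all 6210 c [563.5  91. ] wh [290.7 204. ] a 89.2 med [557.9  90.2  60.2]
bar 76 c [565.4  13.7] wh [40.4 80.9] a 15.1 med [564.8  28.  121.1]
frame rim 502 c [566.  124.5] wh [138.5 125.9] a 88.7 med [565.  147.9  71.5]
tongue/disc 207 c [545.6  47.1] wh [ 63.2 126.9] a 39.9 med [527.5  55.5  85.9]
side
bench z -2.1804935046583864 deck 59.12688429138211 57.8581447582946
blk body 640 c [ 538.  -260.8] wh [97.6 46.3] a 25.9 med [ 526.3 -267.5   40.4]
blk all 1008 c [ 538.1 -260.7] wh [98.  66.7] a 25.8 med [ 523.  -270.6   38.8]
lug 111 c [ 537.7 -261.1] wh [51.1 13.9] a 25.5 med [ 533.4 -264.4   64.9]
(array([ 10, 989, 241,  50, 101, 169,  41,  39,  39, 230, 190,  46,  20,
        15,  43,  57,   0,   0,   0]), array([-10,  -5,   0,   5,  10,  15,  20,  25,  30,  35,  40,  45,  50,
        55,  60,  65,  70,  75,  80,  85]))
mixer deck 3130 c [559.8  91.1] wh [292.  199.6] a 88.8 med [537.6  55.2  57.8]
mixer all 4453 c [558.   90.4] wh [293.4 203.1] a 88.9 med [537.1  36.6  57.8]
bar 224 c [559.3  27.3] wh [17.2 56.3] a 65.3 med [558.6  27.  107.9]
frame rim 226 c [562.6 146.1] wh [ 98.2 128.2] a 88.3 med [554.5 153.1  69.7]
tongue/disc 131 c [530.4  48.1] wh [ 26.  111.3] a 55.9 med [523.   53.3  84.8]
```

Run:
```python
from h import *
import pickle
t=pickle.load(open("top0.pkl","rb")); s=pickle.load(open("side0.pkl","rb"))
def T(u,v,z): return atz(t,200+u/6-.4,160+v/6-.4,z)[:2].round(1)
print("bar ends top z122",T(490,168,122),T(510,178,122),T(428,265,122),T(445,285,122),"ctr",T(468,224,122))
print("disc c at z~80",T(467,237,80))
print("frame outer corners z72",[T(*c,72) for c in((148,124),(334,122),(334,372),(141,374))])
print("frame inner corners z72",[T(*c,68) for c in((172,155),(309,153),(308,344),(169,346))])
print("mixer corners z60",[T(*c,60) for c in((75,62),(632,60),(634,440),(63,442))])
print("tongue tip edges z86.5", T(355,390,86.5),T(382,415,86.5),"mid",T(368,403,86.5))
print("housing",T(557,240,80))
for n,p in(("top",t),("side",s)):
    C=cloud(p);K=p["color"].astype(int);z=C[...,2]
    near=lambda x,y,r: np.hypot(C[...,0]-x,C[...,1]-y)<r
    org=(K[...,0]>K[...,2]*2)&(K[...,0]>70)&near(562,27,45)&(z>92)&(z<126)
    P=C[org]; c=P[:,:2].mean(0); 
    u=np.radians(np.arange(0,180,.5)); 
    (c,wh,a)=cv2.minAreaRect(P[:,:2].astype(np.float32)); print(n,len(P),c,wh,a)
    rm=near(563,146,85)&(z>68)&(z<80); P=C[rm]; print("rim xrange",np.percentile(P[:,0],[1,99]),np.percentile(P[:,1],[1,99]))
    bl=(K[...,2]>K[...,0]*2)&(K[...,2]>60)&near(562,-25,60)&(z>65); P=C[bl]; print("blue",len(P),np.median(P,axis=0),P.min(0),P.max(0))
    tg=near(530,60,75)&(z>81)&(z<95)&(K.max(-1)-K.min(-1)<30)&(C[...,1]<85); P=C[tg];
    (c,wh,a)=cv2.minAreaRect(P[:,:2].astype(np.float32)); print("tongue",len(P),c,wh,a)
```

```text
bar ends top z122 [589.3  17.8] [584.1   8.3] [542.9  48.7] [533.   40.9] ctr [562.2  29.1]
disc c at z~80 [564.2  30.2]
frame outer corners z72 [array([629. , 189.6]), array([627. ,  95.6]), array([499.9,  97.9]), array([501.8, 193.4])]
frame inner corners z72 [array([613.5, 178.1]), array([612.3, 108.8]), array([514.9, 110.8]), array([516., 180.])]
mixer corners z60 [array([665.9, 228.8]), array([657.7, -56.5]), array([463.1, -49.4]), array([470.6, 234.3])]
tongue tip edges z86.5 [488.7  86.8] [476.1  73.9] mid [482.2  80.6]
housing [561.3 -14.3]
top 78 (562.6783447265625, 30.631574630737305) (13.255941390991211, 57.782901763916016) 58.311702728271484
rim xrange [504.57919242 629.70214889] [ 99.70460749 193.92031139]
blue 50 [559.71658329 -15.7340099   79.03335181] [549.39672994 -22.41815018  69.06946255] [572.79283997  -6.68758932  84.31613168]
tongue 252 (542.1315307617188, 52.81949996948242) (55.04558563232422, 116.18766784667969) 45.42862319946289
side 213 (558.31298828125, 27.79214859008789) (17.222257614135742, 58.460227966308594) 65.34278106689453
rim xrange [498.47131189 625.55152789] [ 98.09286222 195.11020151]
blue 33 [558.4546422  -16.19053575  77.09513337] [546.40400249 -24.03458539  73.5048233 ] [570.39209061  -7.19391421  79.90749746]
tongue 156 (528.523193359375, 46.41644287109375) (32.126953125, 111.06464385986328) 47.8250846862793
```

```bash
cat > plan.py <<'E'
import numpy as np
def d(cur,tgt):
    """cur/tgt: x,y,z(mm),yaw(deg). -> tool-frame delta (m, deg)"""
    y=np.radians(cur[3]); X=np.array([np.cos(y),np.sin(y)]); Y=np.array([np.sin(y),-np.cos(y)])
    v=np.array(tgt[:2])-np.array(cur[:2]); dy=(cur[3]-tgt[3]+180)%360-180
    return np.round([v@X/1000,v@Y/1000,(cur[2]-tgt[2])/1000,dy],4)
E
python3 - <<'E'
from plan import *
c=(199.4,618.7,231.3,162.13)
print(d(c,(480,270,235,180))); print(d(c,(540,-260.6,160,205.8)))
E
```

```text
[-3.741e-01 -2.458e-01 -3.700e-03 -1.787e+01]
[ -0.594   -0.7324   0.0713 -43.67  ]
```

Emit:
drive_tool(deltas="-0.374 -0.246 -0.004 -18 0.06; -0.374 -0.246 -0.004 -18 0.06; -0.374 -0.246 -0.004 -18 0.06; -0.374 -0.246 -0.004 -18 0.06; -0.374 -0.246 -0.004 -18 0.06; -0.374 -0.246 -0.004 -18 0.06; -0.374 -0.246 -0.004 -18 0.06; -0.594 -0.732 0.06 -43.7 0.06; -0.594 -0.732 0.06 -43.7 0.06; -0.594 -0.732 0.06 -43.7 0.06; -0.594 -0.732 0.06 -43.7 0.06; -0.594 -0.732 0.06 -43.7 0.06")

```text
clock: 2.6
eef_pos: [512.0, -32.3, 198.7]
tool_rot: [-3.141, 0.001, -2.691]
force: [1.7, -0.5, -0.3]
width: 60.2
```

Run:
```python
from plan import *
from cell import ctrl
s=ctrl.read_state(); print(s["eef_pos"],s["tool_rot"],s["qpos"].round(2),s["qd"].round(2))
c=(*s["eef_pos"],205.8)
print(d(c,(540.2,-260.6,120,205.8)))
```

```text
[512.04086545 -32.31017028 198.71283964] [-3.14119141e+00  1.01983798e-03 -2.69072394e+00] [ 0.1   0.48 -0.14  1.93  0.09  0.74  1.93] [ 0.94  0.17  0.03 -0.11  0.01 -0.07  0.96]
[ 0.074  -0.2178  0.0787  0.    ]
```

Emit:
drive_tool(deltas="0.074 -0.218 0.079 0 0.06; 0.074 -0.218 0.079 0 0.06; 0.074 -0.218 0.079 0 0.06; 0.074 -0.218 0.079 0 0.06; 0.074 -0.218 0.079 0 0.06; 0.074 -0.218 0.079 0 0.06; 0.074 -0.218 0.079 0 0.06")

```text
clock: 3.48
eef_pos: [540.7, -256.8, 120.1]
tool_rot: [3.141, 0.001, -2.688]
force: [-0.3, 0.2, -0.9]
width: 59.9
```

Run:
```python
from h import *
s=ctrl.read_state(); print(s["eef_pos"],s["tool_rot"],s["qpos"].round(2),s["width"])
p=imaging.get_image("top"); crop(p,"top1.png",320,150,470,260,5)
p=imaging.get_image("side"); crop(p,"side1.png",280,190,440,320,5)
```

```text
[ 540.67493508 -256.81950613  120.14509995] [ 3.14122224e+00  1.01885480e-03 -2.68813463e+00] [ 0.48  0.69 -0.13  1.76  0.13  0.69  2.3 ] 59.91906095288979
```

View pics/top1.png

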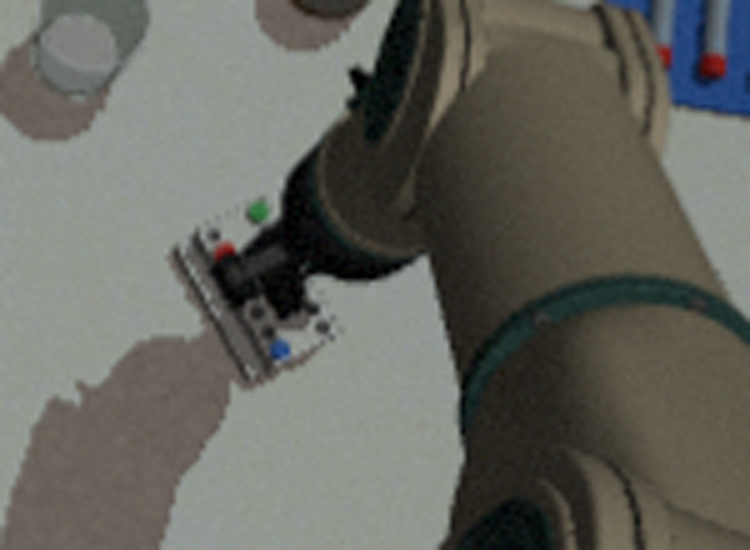

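View pics/side1.png

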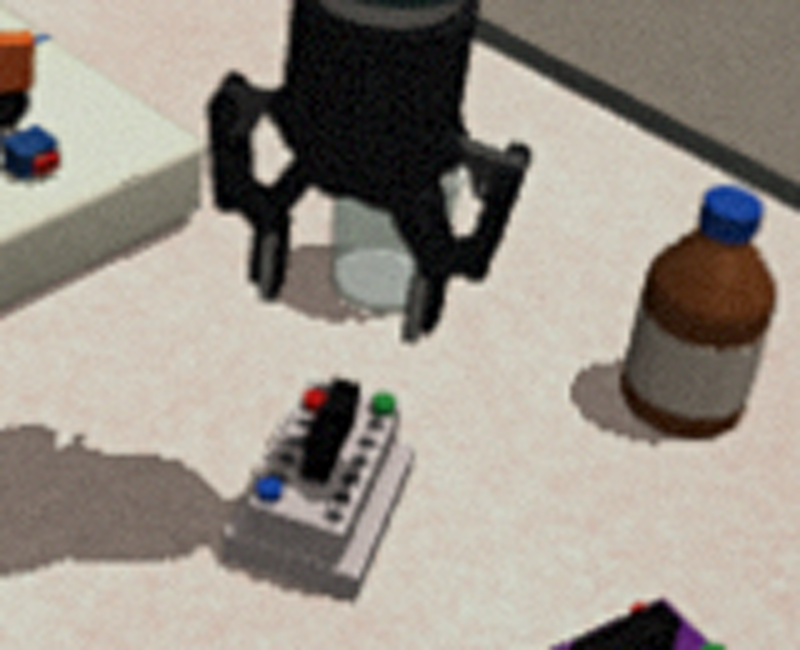

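Run:
```python
from plan import *
print(d((540.7,-256.8,120.1,206),(540.2,-260.6,46,205.8)))
```

```text
[ 0.0021 -0.0032  0.0741  0.2   ]
```

Emit:
drive_tool(deltas="0.002 -0.003 0.02 0.2 0.06; 0.002 -0.003 0.045 0.2 0.06; 0.002 -0.003 0.06 0.2 0.05; 0.002 -0.003 0.068 0.2 0.04; 0.002 -0.003 0.074 0.2 0.04; 0.002 -0.003 0.074 0.2 0.04")

```text
clock: 4.32
eef_pos: [539.7, -262.2, 45.7]
tool_rot: [-3.142, 0.0, -2.694]
force: [0.1, -0.6, 0.5]
width: 40.0
```

Run:
```python
from h import *
s=ctrl.read_state(); print(s["eef_pos"],s["tool_rot"],s["force"],s["width"])
p=imaging.get_image("top"); crop(p,"top2.png",340,170,410,240,8)
p=imaging.get_image("side"); crop(p,"side2.png",310,230,400,320,7)
```

```text
[ 539.65511227 -262.24461105   45.6519176 ] [-3.14156465e+00  2.11214844e-05 -2.69405404e+00] [ 0.09599684 -0.57109855  0.53687855] 39.95567038826144
```

View pics/side2.png

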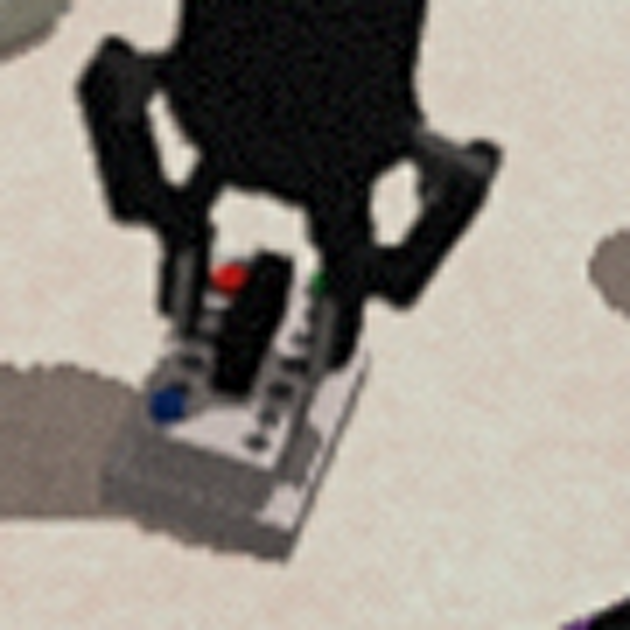

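View pics/top2.png

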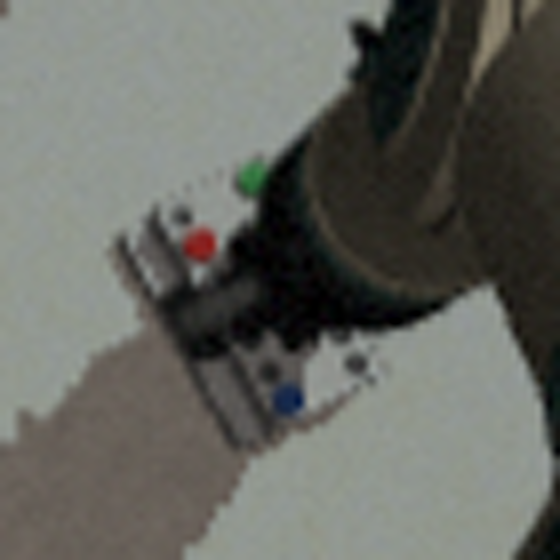

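The fingers straddle the black lug (side crop about 180 and 340, lug at 255,320), with no contact. Closing.

Emit:
drive_tool(deltas="0 0 0 0 0.02; 0 0 0 0 0.005; 0 0 0 0 0.005; 0 0 0 0 0.005; 0 0 0 0 0.005; 0 0 0 0 0.005")

```text
clock: 5.18
eef_pos: [539.6, -262.0, 46.0]
tool_rot: [3.141, 0.0, -2.694]
force: [-1.9, 1.1, 5.5]
width: 12.7
```

Run:
```python
from h import *
s=ctrl.read_state(); print(s["eef_pos"],s["tool_rot"],s["force"],s["torque"],s["width"])
```

```text
[ 539.56974284 -262.02499414   45.98728943] [ 3.14136987e+00  7.88903302e-05 -2.69410866e+00] [-1.92773961  1.14340133  5.54576396] [ 0.27895241  0.2767794  -0.06025999] 12.708655309975345
```

Emit:
drive_tool(deltas="0 0 -0.01 0 0.005; 0 0 -0.03 0 0.005; 0 0 -0.06 0 0.005; 0 0 -0.1 0 0.005; 0 0 -0.13 0 0.005; 0 0 -0.13 0 0.005; 0 0 -0.13 0 0.005")

```text
clock: 6.05
eef_pos: [538.3, -262.0, 174.1]
tool_rot: [3.14, -0.002, -2.694]
force: [-0.4, -0.2, -5.3]
width: 12.8
```

Run:
```python
from h import *
s=ctrl.read_state(); print(s["eef_pos"],s["tool_rot"],s["force"],s["torque"],s["width"])
p=imaging.get_image("side"); crop(p,"side3.png",290,170,410,290,6)
from plan import d
c=(*s["eef_pos"],np.degrees(s["tool_rot"][2]))
print(c,d(c,(563.5,145.5,176,179)),d(c,(560,0,176,195)))
```

```text
[ 538.27221641 -262.03035262  174.0671426 ] [ 3.13953286e+00 -2.10871982e-03 -2.69430028e+00] [-0.426388   -0.20150376 -5.28324351] [ 0.0353899  -0.02068074 -0.02772406] 12.787090849558917
(np.float64(538.2722164084129), np.float64(-262.0303526157673), np.float64(174.0671426041416), np.float64(-154.37203501642315)) [-1.9900e-01  3.5650e-01 -1.9000e-03  2.6628e+01] [-1.3290e-01  2.2690e-01 -1.9000e-03  1.0628e+01]
```

View pics/side3.png

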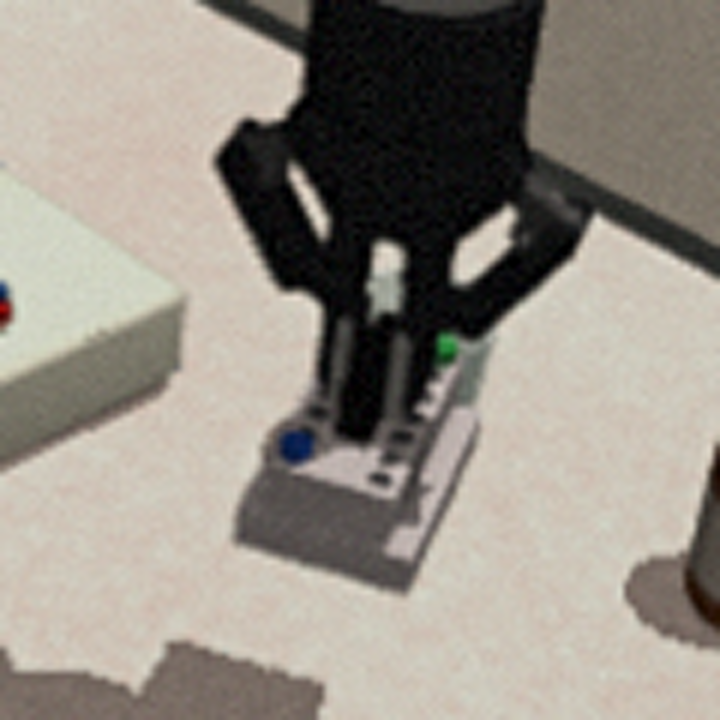

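The block hangs level (0.53 kg). I'll raise it and carry it over the knob to the frame.

Emit:
drive_tool(deltas="-0.02 0.03 -0.035 2 0.005; -0.05 0.08 -0.035 6 0.005; -0.08 0.13 -0.035 10 0.005; -0.11 0.18 -0.035 14 0.005; -0.14 0.24 -0.035 18 0.005; -0.17 0.3 -0.035 22 0.005; -0.19 0.335 -0.035 25 0.005; -0.198 0.354 -0.03 26.6 0.005; -0.199 0.3565 -0.02 26.6 0.005; -0.199 0.3565 -0.01 26.6 0.005; -0.199 0.3565 0 26.6 0.005; -0.199 0.3565 0 26.6 0.005")

```text
clock: 7.6
eef_pos: [564.1, 143.5, 174.4]
tool_rot: [-3.14, -0.002, 3.123]
force: [-0.3, 0.3, -5.5]
width: 13.0
```

Run:
```python
from h import *
import pickle
s=ctrl.read_state(); print(s["eef_pos"],s["tool_rot"],s["force"],s["torque"],s["width"],s["clock"])
p=imaging.get_image("top"); crop(p,"top4.png",190,140,330,250,5);pickle.dump(p,open("top4.pkl","wb"))
p=imaging.get_image("side"); crop(p,"side4.png",190,130,330,260,5);pickle.dump(p,open("side4.pkl","wb"))
```

```text
[564.11486356 143.45372187 174.35891293] [-3.14035088e+00 -2.44136168e-03  3.12272967e+00] [-0.29726506  0.31887329 -5.45782248] [ 0.00143469  0.0440477  -0.03826311] 12.95828597500005 7.6
```

View pics/side4.png

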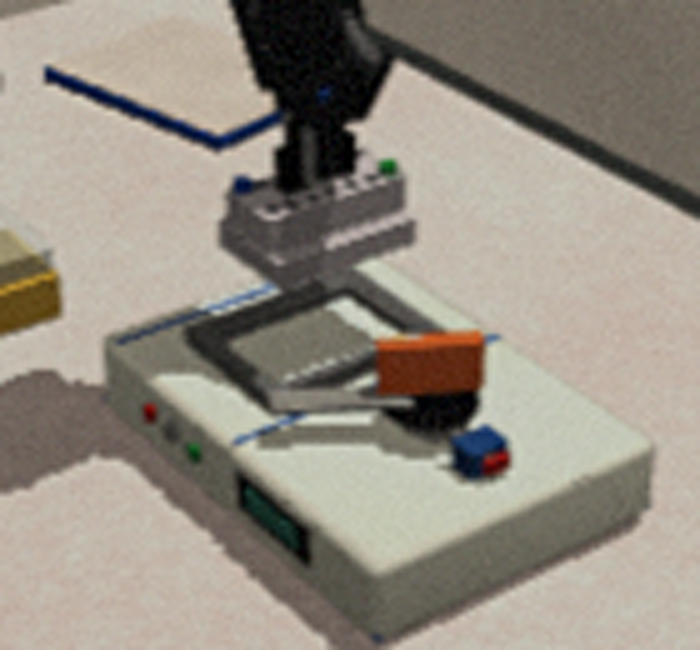

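View pics/top4.png

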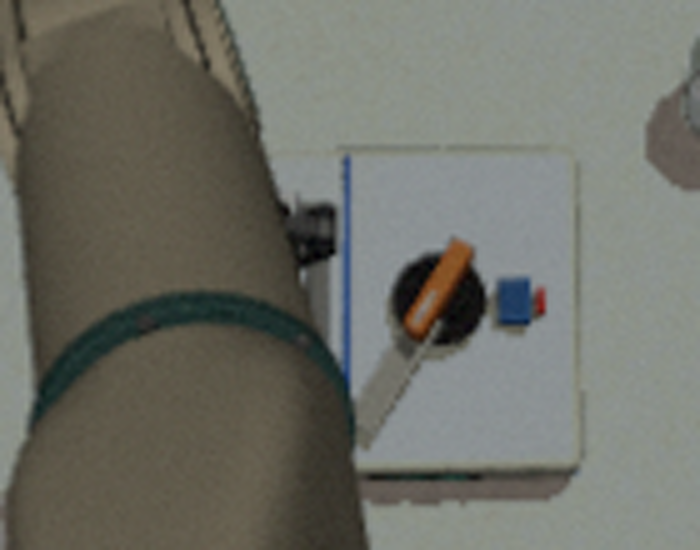

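Run:
```python
from h import *
import pickle
p=pickle.load(open("side4.pkl","rb")); C=cloud(p); K=p["color"].astype(int); z=C[...,2]
near=np.hypot(C[...,0]-564,C[...,1]-144)<72
print(np.histogram(z[near],bins=np.arange(100,260,8)))
for lo,hi in((120,176),(122,150),(160,175),(124,174)):
    m=near&(z>lo)&(z<hi); P=C[m][:,:2].astype(np.float32); print(lo,hi,len(P),cv2.minAreaRect(P),np.percentile(P,[1,99],axis=0).round(1))
m=near&(z>163)&(z<172)
print(np.median(z[m]))
# project ideal block bottom-front edges for tool-nominal block to compare
sp=pickle.load(open("side0.pkl","rb"))
a=cv2.resize(p["color"][140:220,200:320],None,fx=6.5,fy=6.5,interpolation=cv2.INTER_CUBIC)
def draw(cx,cy,yaw,z,hx,hy,col):
    c,s=np.cos(yaw),np.sin(yaw)
    q=[proj(p,(cx+c*x-s*y,cy+s*x+c*y,z)) for x,y in((-hx,-hy),(hx,-hy),(hx,hy),(-hx,hy))]
    q=[((u-200+.5)*6.5,(v-140+.5)*6.5) for u,v in q]
    cv2.polylines(a,[np.round(q).astype(np.int32)],True,col,1)
yw=np.radians(-1)
# block
for zz,hx,hy in((170.4,48,23),(146.4,48,33),(128.4,48,33)): draw(564.1,143.5,yw,zz,hx,hy,(255,0,0))
draw(560.8,146.1,yw,72,49.5,34.5,(0,200,0)); draw(560.8,146.1,yw,72,61.5,46.5,(0,200,0))
cv2.imwrite("pics/ov4.png",a[...,::-1])
```

```text
(array([  0,   0,   0,  53, 101, 147,  91,  86, 200,  54,  48,  50,  33,
        29,  29,  56,  44,  67,  65]), array([100, 108, 116, 124, 132, 140, 148, 156, 164, 172, 180, 188, 196,
       204, 212, 220, 228, 236, 244, 252]))
120 176 716 ((564.3839111328125, 142.20108032226562), (67.38431549072266, 98.62686157226562), 88.3084945678711) [[515.8 109.1]
 [611.8 171.1]]
122 150 324 ((564.3839111328125, 142.20108032226562), (67.38431549072266, 98.62686157226562), 88.3084945678711) [[515.2 108.3]
 [611.3 174.8]]
160 175 278 ((564.060791015625, 141.89564514160156), (47.90464782714844, 97.80164337158203), 88.42903137207031) [[516.3 118.7]
 [611.9 164.6]]
124 174 695 ((564.3839111328125, 142.20108032226562), (67.38431549072266, 98.62686157226562), 88.3084945678711) [[515.8 109. ]
 [611.8 171.3]]
168.55002564807518
```

View pics/ov4.png

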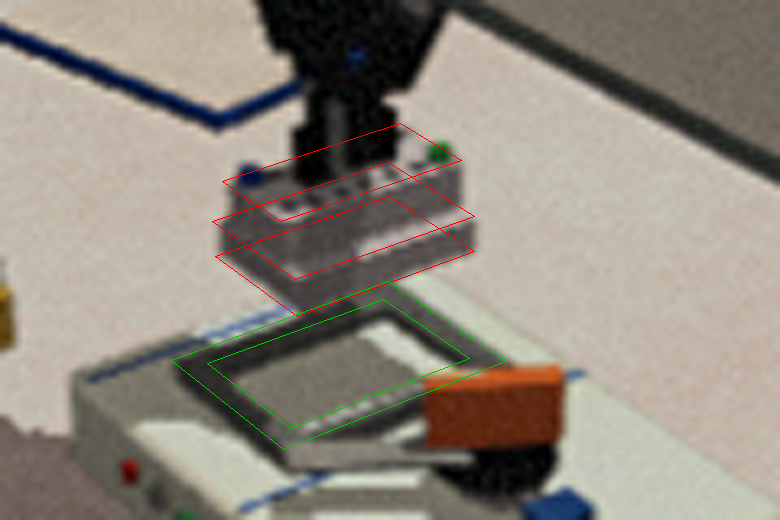

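Emit:
drive_tool(deltas="0.002 0.003 0.02 0 0.005; 0.002 0.003 0.035 0 0.005; 0.002 0.003 0.045 0 0.005; 0.002 0.003 0.05 0 0.005; 0.002 0.003 0.05 0 0.005")

```text
clock: 8.32
eef_pos: [562.8, 148.1, 125.4]
tool_rot: [-3.141, -0.0, 3.125]
force: [-0.3, -0.2, -4.7]
width: 12.7
```

```bash
cat > ov.py <<'E'
from h import *
import pickle,sys
p=imaging.get_image("side"); pickle.dump(p,open("side5.pkl","wb"))
s=ctrl.read_state(); e=s["eef_pos"]; print(e,s["tool_rot"],s["force"],s["torque"],s["width"],s["clock"])
C=cloud(p); K=p["color"].astype(int); z=C[...,2]
near=(abs(C[...,0]-562)<75)&(abs(C[...,1]-145)<60)
zb=e[2]-46
for lo,hi in((zb+38,zb+46),(zb+6,zb+46)):
    m=near&(z>lo)&(z<hi)&(abs(C[...,0]-562)<56)&(abs(C[...,1]-145)<42); P=C[m][:,:2].astype(np.float32); print(len(P),cv2.minAreaRect(P),np.percentile(P,[1,99],axis=0).round(1).tolist(),np.median(C[m][:,2]))
m=near&(z>66)&(z<75); P=C[m][:,:2]; print("rim",np.percentile(P,[1,99],axis=0).round(1).tolist())
k=7
a=cv2.resize(p["color"][150:225,205:318],None,fx=k,fy=k,interpolation=cv2.INTER_CUBIC)
b=a.copy()
def draw(cx,cy,yaw,z,hx,hy,col):
    c,s=np.cos(yaw),np.sin(yaw)
    q=[proj(p,(cx+c*x-s*y,cy+s*x+c*y,z)) for x,y in((-hx,-hy),(hx,-hy),(hx,hy),(-hx,hy))]
    q=[((u-205+.5)*k,(v-150+.5)*k) for u,v in q]
    cv2.polylines(a,[np.round(q).astype(np.int32)],True,col,1)
yw=np.radians(-1)
for h,hx,hy in((42,48,23),(18,48,33),(0,48,33)): draw(e[0],e[1]-1,yw,zb+h,hx,hy,(255,0,0))
draw(560.8,146.1,yw,72,49.5,34.5,(0,200,0)); draw(560.8,146.1,yw,72,61.5,46.5,(0,200,0))
cv2.imwrite("pics/%s.png"%sys.argv[1],a[...,::-1]); cv2.imwrite("pics/%s_raw.png"%sys.argv[1],b[...,::-1])
E
python3 ov.py ov5
```

```text
[563.07062096 148.25333213 125.80098593] [3.14146325e+00 3.88851394e-04 3.12463902e+00] [ 0.21193977 -0.11444234 -5.45387754] [-0.02687391  0.04955292  0.00312657] 12.736532015447576 8.375
176 ((562.1763305664062, 144.89569091796875), (49.28836441040039, 96.39256286621094), 86.43802642822266) [[515.4, 122.4], [609.1, 169.5]] 119.69758691512169
588 ((560.7952880859375, 142.1805877685547), (68.0599136352539, 98.81105041503906), 86.43719482421875) [[514.0, 113.4], [608.6, 172.0]] 108.47095813650441
rim [[499.1, 98.1], [625.0, 196.2]]
```

View pics/ov5.png

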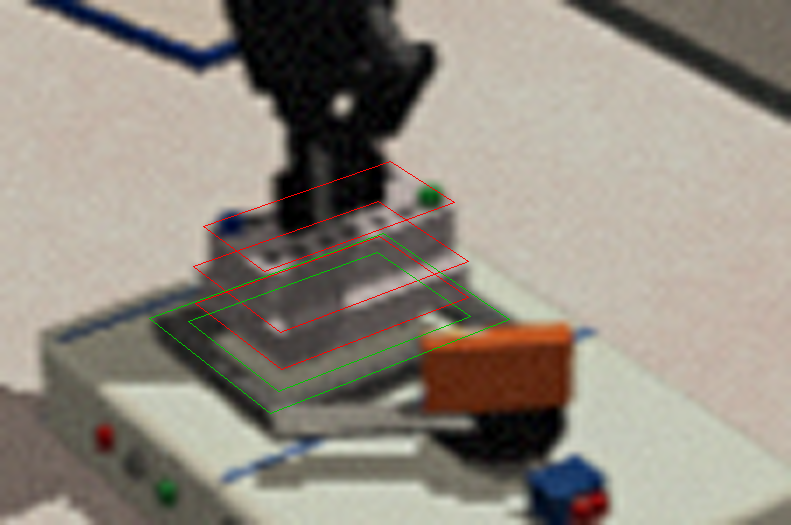

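View pics/ov5_raw.png

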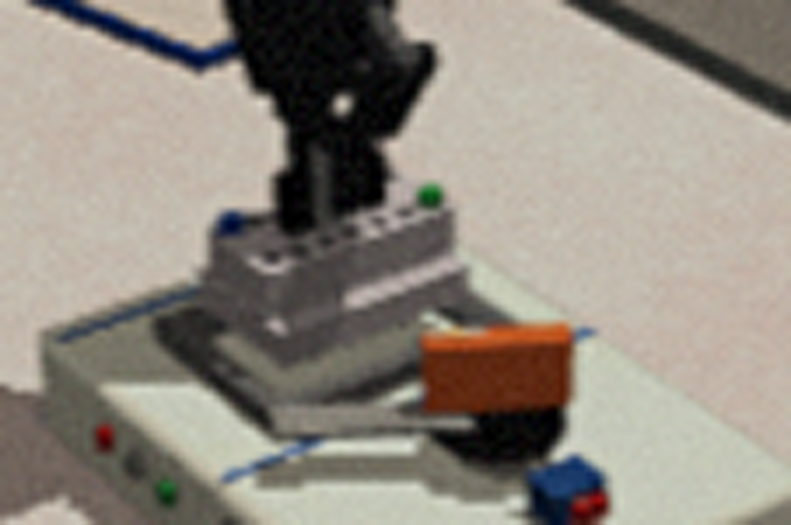

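```bash
cat > ang.py <<'E'
from h import *
import pickle,sys
def ana(p,e):
    C=cloud(p); z=C[...,2]; zb=e[2]-46-1.5
    near=(abs(C[...,0]-e[0])<60)&(abs(C[...,1]-e[1])<45)
    # vertical faces: use per-pixel normals from local differences
    dx=np.roll(C,-2,1)-np.roll(C,2,1); dy=np.roll(C,-2,0)-np.roll(C,2,0)
    n=np.cross(dx,dy); n/=np.linalg.norm(n,axis=-1,keepdims=True)
    m=near&(z>zb+20)&(z<zb+39)
    for nm,lo,hi in(("body",21,39),("foot",3,15)):
        m=near&(z>zb+lo)&(z<zb+hi)
        P=C[m]; 
        # split by face: ransac line fits
        L=P[:,:2]; best=[]
        rng=np.random.default_rng(0); rem=np.ones(len(L),bool)
        for it in range(2):
            Q=L[rem]; bi=None
            for _ in range(400):
                i,j=rng.choice(len(Q),2,replace=False); v=Q[j]-Q[i]; l=np.hypot(*v)
                if l<15: continue
                nn=np.array([-v[1],v[0]])/l; inl=abs((Q-Q[i])@nn)<2
                if bi is None or inl.sum()>bi.sum(): bi=inl
            A=Q[bi]; c=A.mean(0); u=np.linalg.svd(A-c)[2][0]; a=np.degrees(np.arctan2(u[1],u[0]))%180
            pr=(A-c)@u
            print(nm,"line ang",a.round(2),"c",c.round(1),"n",len(A),"ext",(np.percentile(pr,99)-np.percentile(pr,1)).round(1))
            idx=np.where(rem)[0]; rem[idx[bi]]=False
            if rem.sum()<20: break
if __name__=="__main__":
    for f_,e in(("side4.pkl",(564.1,143.5,174.4)),("side5.pkl",(563,148.2,125.6))):
        print(f_); ana(pickle.load(open(f_,"rb")),e)
    s=ctrl.read_state(); p=imaging.get_image("side"); pickle.dump(p,open("side6.pkl","wb")); print("now",s["eef_pos"],s["tool_rot"]); ana(p,s["eef_pos"])
    print(ctrl.read_state()["eef_pos"])
E
python3 ang.py
```

```text
side4.pkl
body line ang 178.89 c [563.4 122. ] n 129 ext 95.3
body line ang 87.91 c [517.6 146.5] n 41 ext 39.0
foot line ang 0.03 c [564.3 111.8] n 82 ext 94.8
foot line ang 89.01 c [517.1 144.7] n 43 ext 64.5
side5.pkl
body line ang 179.61 c [560.2 125.7] n 116 ext 92.8
body line ang 88.29 c [515.5 149.3] n 43 ext 46.3
foot line ang 178.2 c [559.9 115.9] n 69 ext 91.2
foot line ang 89.2 c [515.8 146.3] n 41 ext 68.5
now [563.07062096 148.25333213 125.80098593] [3.14146325e+00 3.88851394e-04 3.12463902e+00]
body line ang 178.18 c [559.9 126.1] n 118 ext 91.3
body line ang 89.45 c [516.  151.4] n 40 ext 42.1
foot line ang 177.98 c [561.2 116.1] n 79 ext 91.9
foot line ang 88.15 c [515.8 145.7] n 36 ext 60.0
[563.23645615 148.29960266 126.01086279]
```

Emit:
drive_tool(deltas="0.0015 -0.002 0.002 0 0.005; 0.0015 -0.002 0.004 0 0.005; 0.0015 -0.002 0.006 0 0.005; 0.0015 -0.002 0.008 0 0.005; 0.0015 -0.002 0.0095 0 0.005; 0.0015 -0.002 0.011 0 0.005; 0.0015 -0.002 0.0115 0 0.005")

```text
clock: 9.3
eef_pos: [561.2, 146.3, 114.0]
tool_rot: [-3.142, -0.0, 3.125]
force: [0.5, 0.8, -5.7]
width: 12.8
```

```bash
python3 -c "
from h import *
s=ctrl.read_state(); print(s['eef_pos'],s['tool_rot'],s['force'],s['torque'],s['width'])"; python3 ov.py ov7
```

```text
[561.23721604 146.26353868 113.98533364] [-3.14155669e+00 -1.56947726e-04  3.12474668e+00] [ 0.48909863  0.76173502 -5.68094796] [-0.05921971 -0.00787132  0.04620971] 12.771279470907867
[561.21132146 146.26312886 113.98334839] [-3.14155074e+00 -1.75596337e-04  3.12476981e+00] [-0.57162423 -0.33871544 -6.07649154] [-0.03247208  0.06668917  0.01005236] 12.651315877562476 9.35
192 ((560.5166015625, 143.83114624023438), (47.94584274291992, 96.47700500488281), 86.90691375732422) [[513.4, 121.4], [607.3, 167.6]] 107.89619814604964
584 ((560.5028686523438, 141.8920440673828), (64.57345581054688, 98.75639343261719), 86.2369384765625) [[512.1, 111.2], [606.9, 171.1]] 96.75406668848393
rim [[498.4, 97.8], [624.2, 194.9]]
```

View pics/ov7_raw.png

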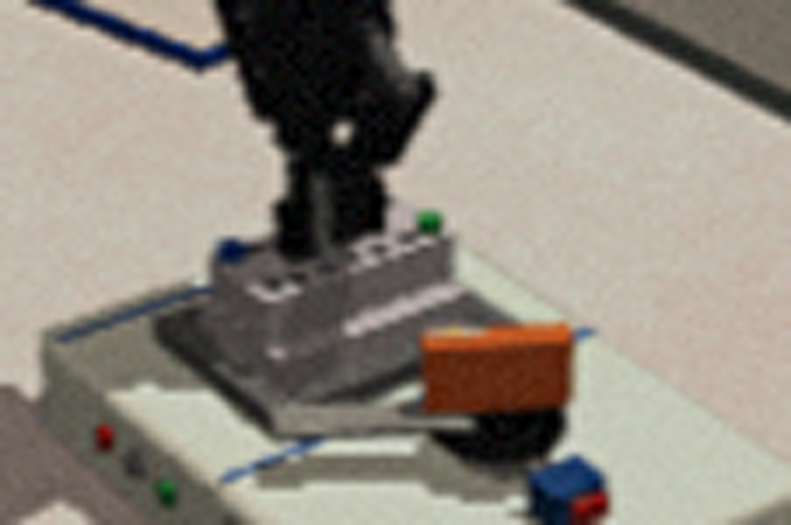

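No contact, and the block's foot is already within the chamfer. Continuing down in small steps.

Emit:
drive_tool(deltas="0 0 0.001 0 0.005; 0 0 0.002 0 0.005; 0 0 0.003 0 0.005")

```text
clock: 9.72
eef_pos: [561.2, 146.3, 111.1]
tool_rot: [3.142, -0.0, 3.125]
force: [1.2, 0.5, -4.8]
width: 12.8
```

Emit:
drive_tool(deltas="0 0 0.001 0 0.005; 0 0 0.002 0 0.005; 0 0 0.003 0 0.005")

```text
clock: 10.1
eef_pos: [561.3, 146.3, 108.0]
tool_rot: [3.142, -0.0, 3.125]
force: [-0.2, -0.6, -5.5]
width: 12.8
```

Emit:
drive_tool(deltas="0 0 0.0007 0 0.005; 0 0 0.0014 0 0.005; 0 0 0.002 0 0.005; 0 0 0.002 0 0.005")

```text
clock: 10.6
eef_pos: [561.3, 146.3, 106.1]
tool_rot: [3.142, 0.0, 3.125]
force: [-0.9, 0.6, -5.3]
width: 12.9
```

Emit:
drive_tool(deltas="0 0 0.0004 0 0.005; 0 0 0.0008 0 0.005; 0 0 0.0008 0 0.005")

```text
clock: 10.98
eef_pos: [561.3, 146.4, 106.0]
tool_rot: [3.141, 0.0, 3.125]
force: [-3.3, 0.0, 4.5]
width: 12.7
```

Contact came at TCP z = 106.0, exactly the expected home height. Releasing and lifting off.

Emit:
drive_tool(deltas="0 0 -0.0006 0 0.03; 0 0 -0.0006 0 0.04; 0 0 -0.0006 0 0.04; 0 0 -0.01 0 0.04; 0 0 -0.03 0 0.04; 0 0 -0.06 0 0.04; 0 0 -0.1 0 0.04; 0 0 -0.1 0 0.04; 0 0 -0.1 0 0.04")

```text
clock: 12.1
eef_pos: [561.0, 146.2, 205.4]
tool_rot: [3.142, 0.0, 3.125]
force: [-0.1, 0.3, 0.0]
width: 40.0
```

Run:
```python
from h import *
import pickle
s=ctrl.read_state(); print(s["eef_pos"],s["tool_rot"],s["force"],s["torque"],s["width"],s["qpos"].round(2))
t=imaging.get_image("top"); crop(t,"top8.png",190,140,330,250,5);pickle.dump(t,open("top8.pkl","wb"))
p=imaging.get_image("side"); crop(p,"side8.png",200,150,320,240,6);pickle.dump(p,open("side8.pkl","wb"))
C=cloud(p); z=C[...,2]
m=(abs(C[...,0]-562)<50)&(abs(C[...,1]-146)<26)&(z>90)&(z<112); P=C[m]
print("bodytop z",np.median(P[:,2]),np.percentile(P[:,2],[5,95]))
A=np.c_[P[:,:2]-P[:,:2].mean(0),np.ones(len(P))]; sel=abs(P[:,2]-np.median(P[:,2]))<4; print(np.linalg.lstsq(A[sel],P[sel,2],rcond=None)[0])
for n in("knob_grip","knob"):
  for q,pp in(("t",t),("s",p)): print(n,q,[(atz(pp,*d["point"],108)[:2].round(1),round(d["score"],2)) for d in models.landmark_of(pp,"knob_grip")][:2])
```

```text
[561.03243191 146.19338251 205.44980387] [3.14153786e+00 1.89843406e-05 3.12466311e+00] [-0.12070538  0.28667327  0.00243098] [0.00098078 0.03130473 0.0026454 ] 40.022506207459514 [-0.29  0.56 -0.02  1.75  0.01  0.84  1.24]
bodytop z 99.65550172259225 [ 92.25588967 108.98581136]
[-8.06774793e-04  1.28259393e-02  9.95217555e+01]
knob_grip t [(array([556.1,  32.7]), 0.67)]
knob_grip s [(array([570.7,  27.8]), 0.55)]
knob t [(array([556.1,  32.7]), 0.67)]
knob s [(array([570.7,  27.8]), 0.55)]
```

View pics/side8.png

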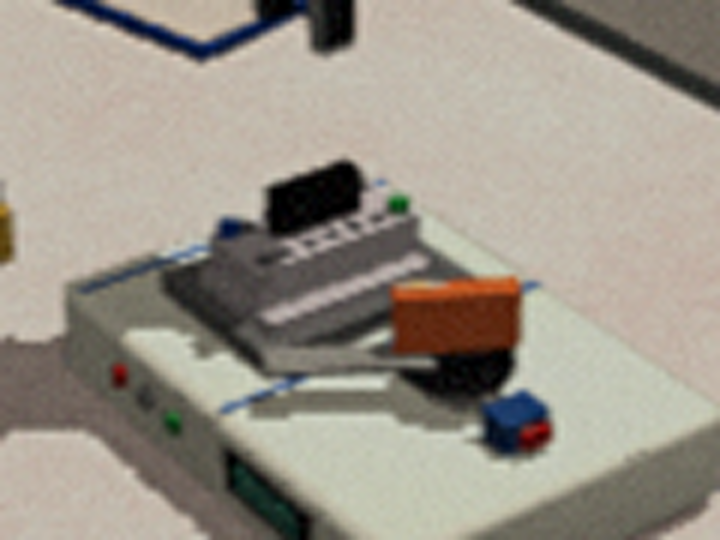

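View pics/top8.png

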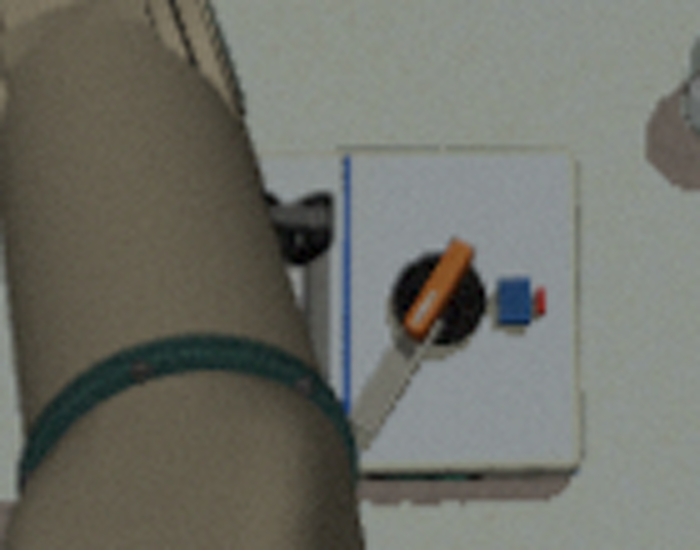

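The block is home and level (body top about 99.5 with this camera's −2 bias, so about 102). The lug shows at (315,195) in the side crop, and the knob is unobstructed. Moving to the knob next.

Run:
```python
from plan import *
print(d((561.05,146.2,205.5,179.03),(560,30.5,150,148)))
```

```text
[-9.000e-04 -1.157e-01  5.550e-02  3.103e+01]
```

Emit:
drive_tool(deltas="-0.001 -0.04 0.01 10 0.04; -0.001 -0.08 0.02 20 0.04; -0.001 -0.11 0.035 29 0.04; -0.001 -0.1157 0.05 31 0.04; -0.001 -0.1157 0.0555 31 0.04; -0.001 -0.1157 0.0555 31 0.04; -0.001 -0.1157 0.0555 31 0.04")

```text
clock: 13.28
eef_pos: [560.7, 32.0, 150.2]
tool_rot: [3.14, 0.0, 2.586]
force: [0.4, -0.4, -0.2]
width: 40.0
```

Run:
```python
from h import *
import pickle
s=ctrl.read_state(); print(s["eef_pos"],s["tool_rot"],s["force"],s["torque"],s["width"],s["qpos"].round(2))
t=imaging.get_image("top"); crop(t,"top9.png",230,160,330,235,7);pickle.dump(t,open("top9.pkl","wb"))
p=imaging.get_image("side"); crop(p,"side9.png",215,140,325,240,7);pickle.dump(p,open("side9.pkl","wb"))
print(ctrl.read_state()["eef_pos"])
```

```text
[560.71067307  31.97271883 150.15584518] [3.14047967e+00 2.13946980e-04 2.58625026e+00] [ 0.43947931 -0.36212804 -0.2406415 ] [0.05876335 0.02103375 0.02566367] 39.999138286691625 [-0.18  0.61  0.12  1.85 -0.11  0.69  1.01]
[560.73569923  31.42409499 150.30460789]
```

View pics/side9.png

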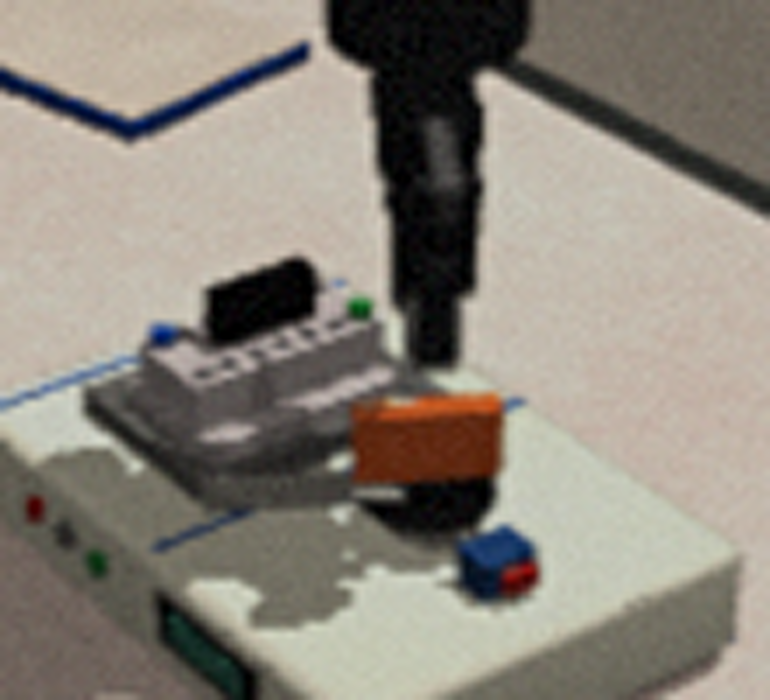

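View pics/top9.png

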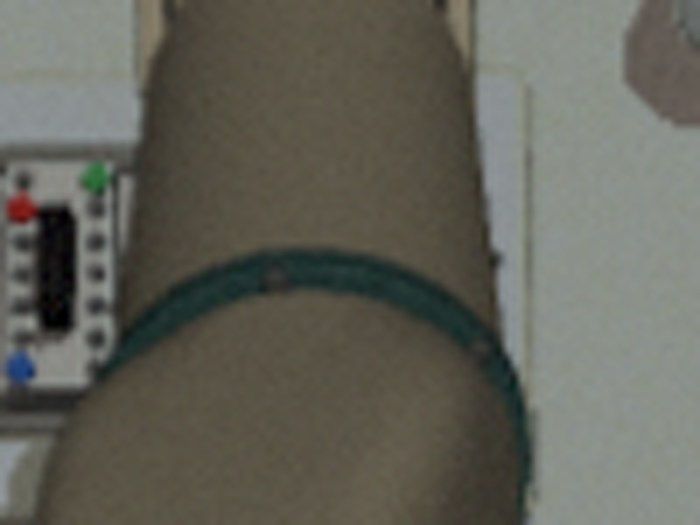

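Run:
```python
from h import *
import pickle
p=pickle.load(open("side9.pkl","rb"))
z=lambda X:((proj(p,X)-[215,140]+.5)*7).round(0)
e=np.array([560.7,31.7,0]); a=np.radians(148.2); b=np.array([np.cos(a),np.sin(a),0]); n=np.array([np.sin(a),-np.cos(a),0])
up=np.array([0,0,1])
for s in(-1,1):
  print("finger tip c",s,z(e+s*20*n+151*up),z(e+s*20*n+151*up+11*b),z(e+s*20*n+151*up-11*b), z(e+s*34*n+165*up+11*b), z(e+s*34*n+165*up-11*b))
k=np.array([560,30.5,0])
for nm,o in(("nom",k),("side",np.array([558.3,27.8,0]))):
  print(nm,[z(o+i*30*b+j*7*n+h*up).tolist() for i in(-1,1) for j in(-1,1) for h in(122,88)])
print(n)
```

```text
finger tip c -1 [432. 362.] [404. 364.] [461. 361.] [408. 351.] [466. 347.]
finger tip c 1 [420. 310.] [393. 312.] [448. 309.] [389. 263.] [444. 260.]
nom [[505.0, 407.0], [503.0, 479.0], [500.0, 388.0], [498.0, 460.0], [352.0, 415.0], [352.0, 488.0], [348.0, 396.0], [349.0, 469.0]]
side [[506.0, 411.0], [504.0, 484.0], [501.0, 392.0], [499.0, 465.0], [352.0, 419.0], [353.0, 492.0], [349.0, 401.0], [350.0, 473.0]]
[0.5269558  0.84989269 0.        ]
```

Run:
```python
from h import *
import pickle
p=pickle.load(open("side9.pkl","rb"))
a=cv2.resize(p["color"][175:225,255:295],None,fx=14,fy=14,interpolation=cv2.INTER_CUBIC)
cv2.imwrite("pics/bar9.png",cv2.convertScaleAbs(a,alpha=1.6)[...,::-1])
```

```text
(no output)
```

View pics/bar9.png

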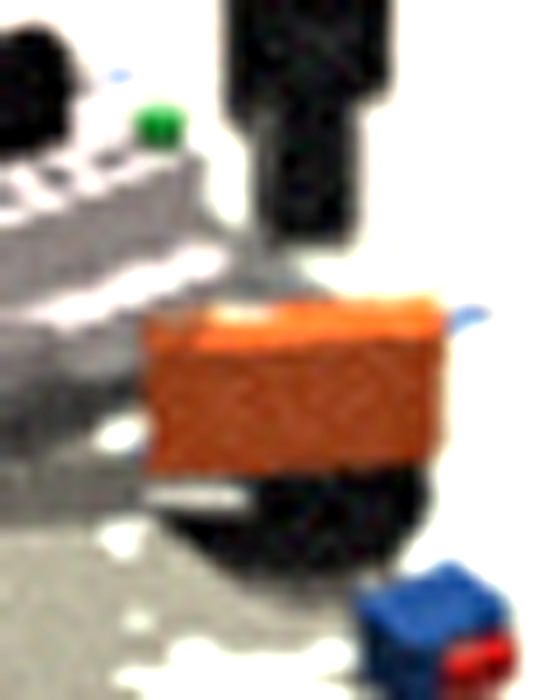

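Emit:
drive_tool(deltas="0 0 0.02 0 0.04; 0 0 0.04 0 0.04; 0 0 0.052 0 0.04; 0 0 0.056 0 0.04; 0 0 0.056 0 0.04; 0 0 0.056 0 0.04")

```text
clock: 14.12
eef_pos: [560.8, 30.6, 94.4]
tool_rot: [3.141, 0.001, 2.584]
force: [-0.5, 1.5, -0.1]
width: 40.1
```

Run:
```python
from h import *
s=ctrl.read_state(); print(s["eef_pos"],s["tool_rot"],s["force"],s["torque"],s["width"])
```

```text
[560.79996758  30.58209332  94.41722433] [3.14088736e+00 8.95822709e-04 2.58370096e+00] [-0.46541816  1.45344943 -0.05958828] [-0.0194066   0.00784364 -0.00150843] 40.09671616035564
```

Emit:
drive_tool(deltas="0 0 0 0 0.03; 0 0 0 0 0.02; 0 0 0 0 0.005; 0 0 0 0 0.005; 0 0 0 0 0.005; 0 0 0 0 0.005")

```text
clock: 14.88
eef_pos: [561.6, 32.4, 94.4]
tool_rot: [3.138, 0.001, 2.585]
force: [3.0, 4.9, 1.8]
width: 13.0
```

Run:
```python
from h import *
s=ctrl.read_state(); print(s["eef_pos"],s["tool_rot"],s["force"],s["torque"],s["width"])
```

```text
[561.64239135  32.43317182  94.3887961 ] [3.13848045e+00 1.22358064e-03 2.58506957e+00] [3.04858664 4.93385721 1.81211651] [ 0.85755487 -0.31886601 -0.03139512] 12.988481397654303
```

Emit:
drive_tool(deltas="0 0.0022 0 0 0.005; 0 0.0022 0 0 0.005; 0 0.0022 0 3 0.005; 0 0.0022 0 6 0.005; 0 0.0022 0 9 0.005; 0 0.0022 0 12 0.005")

```text
clock: 15.62
eef_pos: [561.8, 32.6, 94.4]
tool_rot: [3.141, 0.0, 2.373]
force: [-0.3, 1.8, 4.3]
width: 13.1
```

Run:
```python
from h import *
s=ctrl.read_state(); print(s["eef_pos"],s["tool_rot"],s["force"],s["torque"],s["width"])
```

```text
[561.79435112  32.61642292  94.37096462] [3.14095707e+00 3.43146568e-04 2.37313604e+00] [-0.30022707  1.84637993  4.30401512] [0.37244147 0.03135763 0.13443083] 13.120926293864319
```

Emit:
drive_tool(deltas="0 0 0 3 0.005; 0 0 0 6 0.005; 0 0 0 9 0.005; 0 0 0 12 0.005; 0 0 0 15 0.005; 0 0 0 18 0.005; 0 0 0 20 0.005")

```text
clock: 16.5
eef_pos: [562.1, 32.9, 94.4]
tool_rot: [3.14, 0.0, 2.024]
force: [0.2, 3.8, 4.6]
width: 12.9
```

Run:
```python
from h import *
s=ctrl.read_state(); print(s["eef_pos"],s["tool_rot"],s["force"],s["torque"],s["width"])
```

```text
[562.08141363  32.89252858  94.36669403] [3.14031827e+00 5.01824964e-05 2.02407342e+00] [0.24442629 3.77116832 4.55314016] [ 0.49986278 -0.11764386  0.01691308] 12.917978653937734
```

Emit:
drive_tool(deltas="0.0007 0.0005 0 2 0.005; 0.0007 0.0005 0 4 0.005; 0.0007 0.0005 0 6 0.005; 0.0007 0.0005 0 6 0.005")

```text
clock: 17.0
eef_pos: [562.2, 33.0, 94.4]
tool_rot: [3.141, 0.001, 1.919]
force: [1.4, 1.5, 5.6]
width: 13.0
```

```bash
cat > st.py <<'E'
from h import *
s=ctrl.read_state(); print(s["clock"],s["eef_pos"].round(2),s["tool_rot"].round(4),"F",s["force"].round(2),"T",s["torque"].round(3),"j7",s["qpos"][6].round(3))
E
python3 st.py
```

```text
17.0 [562.18  32.96  94.38] [3.1406e+00 7.0000e-04 1.9193e+00] F [1.36 1.48 5.57] T [ 0.284 -0.044 -0.062] j7 0.561
```

Emit:
drive_tool(deltas="0 0 0 1 0.005; 0 0 0 2 0.005; 0 0 0 3 0.005")

```text
clock: 17.38
eef_pos: [562.2, 33.0, 94.4]
tool_rot: [3.141, 0.001, 1.867]
force: [1.3, 1.5, 5.1]
width: 12.8
```

```bash
python3 st.py
```

```text
17.375 [562.21  32.96  94.35] [3.1406e+00 6.0000e-04 1.8671e+00] F [1.35 1.54 5.08] T [ 0.271 -0.051  0.15 ] j7 0.524
```

Emit:
drive_tool(deltas="0 0 0 1 0.005; 0 0 0 2 0.005; 0 0 0 3 0.005")

```text
clock: 17.75
eef_pos: [562.3, 33.0, 94.4]
tool_rot: [3.14, 0.001, 1.815]
force: [2.0, 2.3, 5.0]
width: 13.0
```

```bash
python3 st.py
```

```text
17.75 [562.27  33.    94.35] [3.1404e+00 5.0000e-04 1.8148e+00] F [1.98 2.27 5.02] T [ 0.288 -0.093  0.07 ] j7 0.488
```

Emit:
drive_tool(deltas="0 0 0 1 0.005; 0 0 0 2 0.005; 0 0 0 2 0.005")

```text
clock: 18.12
eef_pos: [562.3, 33.0, 94.4]
tool_rot: [3.14, 0.0, 1.78]
force: [1.1, 2.6, 5.5]
width: 13.2
```

```bash
python3 st.py
```

```text
18.125 [562.32  33.    94.36] [3.1403e+00 5.0000e-04 1.7799e+00] F [1.07 2.64 5.51] T [ 0.276 -0.054 -0.065] j7 0.463
```

Emit:
drive_tool(deltas="0 0 0 1 0.005; 0 0 0 2 0.005; 0 0 0 2 0.005")

```text
clock: 18.5
eef_pos: [562.4, 33.0, 94.4]
tool_rot: [3.14, 0.0, 1.745]
force: [2.3, 2.3, 5.5]
width: 13.0
```

```bash
python3 st.py
python3 - <<'E'
from h import *
import pickle
p=imaging.get_image("side"); pickle.dump(p,open("side10.pkl","wb"))
a=cv2.resize(p["color"][180:240,225:315],None,fx=8,fy=8,interpolation=cv2.INTER_CUBIC); cv2.imwrite("pics/pin10.png",a[...,::-1])
q=pickle.load(open("side9.pkl","rb"))
b=np.hstack([cv2.resize(x["color"][210:232,272:300],None,fx=13,fy=13,interpolation=cv2.INTER_NEAREST) for x in(q,p)]); cv2.imwrite("pics/pin10c.png",b[...,::-1])
E
```

```text
18.5 [562.35  33.02  94.36] [3.1402e+00 4.0000e-04 1.7449e+00] F [2.29 2.3  5.53] T [ 0.255 -0.128 -0.051] j7 0.439
```

View pics/pin10.png

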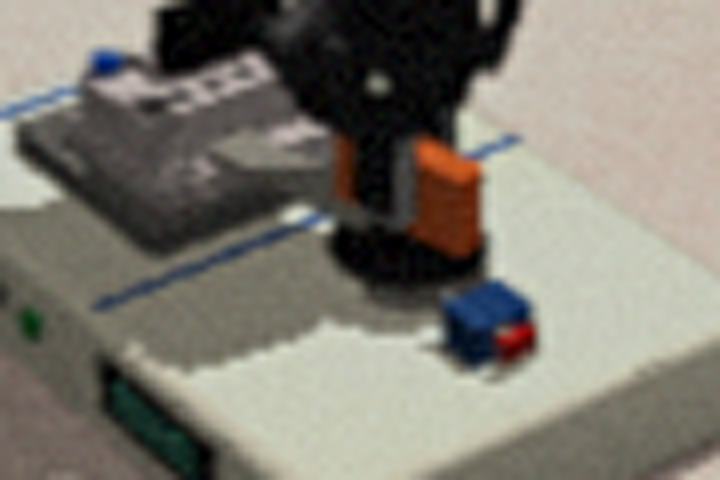

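View pics/pin10c.png

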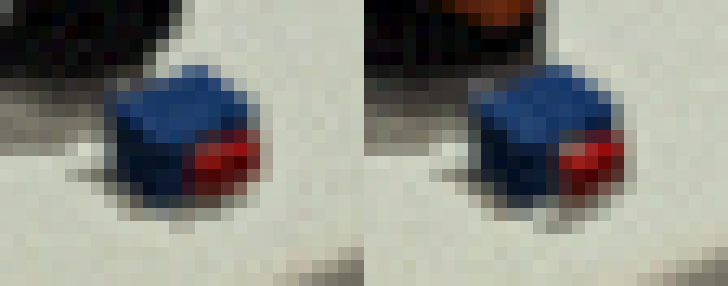

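The tongue now passes over the block's ledge (about 270,160 in the crop), and the red tail (right panel, around 595,165) is still out, so the pin is riding. Continuing.

Emit:
drive_tool(deltas="0 0 0 1 0.005; 0 0 0 2 0.005; 0 0 0 2 0.005")

```text
clock: 18.92
eef_pos: [562.4, 33.0, 94.4]
tool_rot: [3.14, 0.0, 1.71]
force: [2.3, 1.2, 5.4]
width: 13.0
```

```bash
python3 st.py
```

```text
18.925 [562.4   33.05  94.36] [3.1401e+00 4.0000e-04 1.7100e+00] F [2.25 1.22 5.38] T [ 0.281 -0.105  0.043] j7 0.414
```

Emit:
drive_tool(deltas="0 0 0 1 0.005; 0 0 0 2 0.005; 0 0 0 2 0.005")

```text
clock: 19.3
eef_pos: [562.4, 33.0, 94.4]
tool_rot: [3.14, 0.0, 1.675]
force: [0.9, 0.9, 4.2]
width: 13.2
```

```bash
python3 st.py
```

```text
19.3 [562.44  33.02  94.37] [3.1400e+00 4.0000e-04 1.6751e+00] F [0.92 0.9  4.23] T [ 0.281 -0.141  0.031] j7 0.39
```

Emit:
drive_tool(deltas="0 0 0 1 0.005; 0 0 0 2 0.005; 0 0 0 2 0.005")

```text
clock: 19.68
eef_pos: [562.5, 33.0, 94.4]
tool_rot: [3.14, 0.0, 1.64]
force: [1.9, 0.8, 5.9]
width: 13.1
```

```bash
python3 st.py
```

```text
19.675 [562.48  33.03  94.37] [3.1399e+00 3.0000e-04 1.6402e+00] F [1.91 0.8  5.87] T [ 0.246 -0.147 -0.019] j7 0.365
```

Emit:
drive_tool(deltas="0 0 0 1 0.005; 0 0 0 2 0.005; 0 0 0 2 0.005")

```text
clock: 20.05
eef_pos: [562.5, 33.0, 94.4]
tool_rot: [3.14, 0.0, 1.605]
force: [1.6, 2.1, 5.1]
width: 12.9
```

```bash
cat > pin.py <<'E'
from h import *
import pickle,sys
p=imaging.get_image("side"); q=pickle.load(open("side10.pkl","rb")); r=pickle.load(open("side9.pkl","rb"))
b=np.hstack([cv2.resize(x["color"][210:232,278:298],None,fx=13,fy=13,interpolation=cv2.INTER_NEAREST) for x in(r,q,p)]); cv2.imwrite("pics/%s.png"%sys.argv[1],b[...,::-1])
for x in(r,q,p):
    K=x["color"][212:232,282:300].astype(float); w=np.clip(K[...,0]-1.4*K[...,2]-20,0,None); w[K[...,1]>0.7*K[...,0]]=0
    v,u=np.mgrid[0:20,0:18]; print("red",w.sum().round(),(w*u).sum()/w.sum()+282,(w*v).sum()/w.sum()+212,(w>0).sum())
E
python3 st.py; python3 pin.py pin11
```

```text
20.05 [562.49  33.04  94.36] [3.1399e+00 3.0000e-04 1.6050e+00] F [1.62 2.06 5.15] T [ 0.297 -0.157 -0.038] j7 0.34
red 812.0 288.81493346476094 221.9090685066535 18
red 802.0 289.0967822399601 221.90072337241207 17
red 781.0 289.103457106274 221.9618437900128 16
```

View pics/pin11.png

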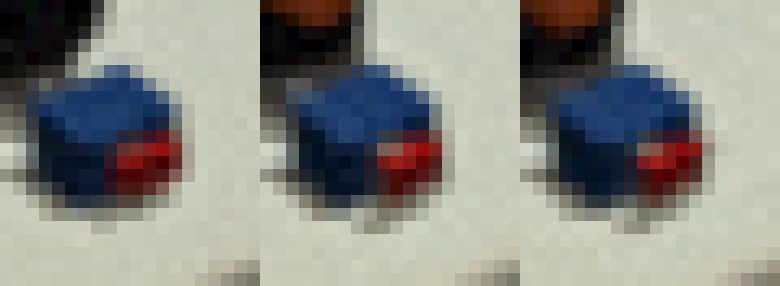

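Pin still out. I'll keep stepping.

Emit:
drive_tool(deltas="0 0 0 1 0.005; 0 0 0 2 0.005; 0 0 0 2 0.005")

```text
clock: 20.48
eef_pos: [562.6, 33.0, 94.4]
tool_rot: [3.14, 0.0, 1.57]
force: [1.9, 1.9, 6.1]
width: 12.7
```

```bash
python3 st.py
```

```text
20.475 [562.58  33.03  94.4 ] [3.1397e+00 2.0000e-04 1.5701e+00] F [1.85 1.87 6.05] T [ 0.296 -0.179 -0.015] j7 0.315
```

Emit:
drive_tool(deltas="0 0 0 1 0.005; 0 0 0 2 0.005; 0 0 0 2 0.005")

```text
clock: 20.85
eef_pos: [562.6, 33.0, 94.4]
tool_rot: [3.14, 0.0, 1.535]
force: [1.7, 1.5, 5.3]
width: 12.8
```

```bash
python3 st.py; python3 pin.py pin12
```

```text
20.85 [562.56  33.    94.37] [3.1397e+00 1.0000e-04 1.5349e+00] F [1.69 1.45 5.25] T [ 0.234 -0.205 -0.082] j7 0.291
red 812.0 288.81493346476094 221.9090685066535 18
red 802.0 289.0967822399601 221.90072337241207 17
red 829.0 288.94259527255184 221.93270622286542 17
```

Emit:
drive_tool(deltas="0 0 0 1 0.005; 0 0 0 2 0.005; 0 0 0 2 0.005")

```text
clock: 21.28
eef_pos: [562.6, 33.0, 94.4]
tool_rot: [3.14, -0.0, 1.5]
force: [1.8, 0.3, 5.1]
width: 13.1
```

```bash
python3 st.py; python3 pin.py pin13
```

```text
21.275 [562.61  33.02  94.37] [ 3.1396 -0.      1.4995] F [1.84 0.27 5.11] T [ 0.268 -0.214 -0.125] j7 0.265
red 812.0 288.81493346476094 221.9090685066535 18
red 802.0 289.0967822399601 221.90072337241207 17
red 879.0 288.6099613372754 221.57243575164884 17
```

Emit:
drive_tool(deltas="0 0 0 1 0.005; 0 0 0 2 0.005; 0 0 0 2 0.005")

```text
clock: 21.7
eef_pos: [562.6, 33.0, 94.4]
tool_rot: [3.14, -0.0, 1.465]
force: [2.0, 1.3, 5.1]
width: 12.8
```

```bash
python3 st.py; python3 pin.py pin14
```

```text
21.7 [562.63  33.01  94.37] [ 3.1396e+00 -1.0000e-04  1.4649e+00] F [2.01 1.3  5.08] T [ 0.294 -0.206 -0.132] j7 0.241
red 812.0 288.81493346476094 221.9090685066535 18
red 802.0 289.0967822399601 221.90072337241207 17
red 800.0 288.3401649587603 221.3411647088228 17
```

View pics/pin14.png

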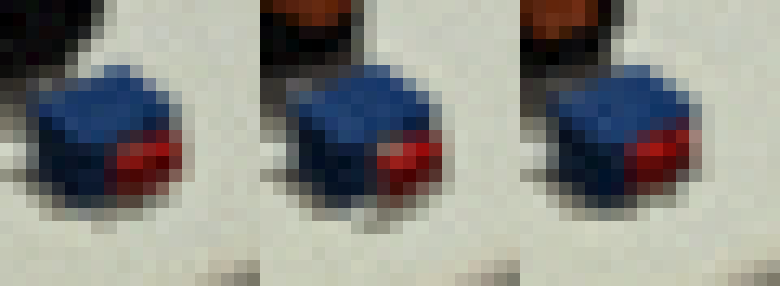

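The red tail is receding (right panel, 655,155) and the torque is negative, so the pin is dropping and pulling the knob on. Continuing with small steps toward the stop.

Emit:
drive_tool(deltas="0 0 0 1 0.005; 0 0 0 2 0.005; 0 0 0 2 0.005")

```text
clock: 22.12
eef_pos: [562.7, 33.0, 94.3]
tool_rot: [3.139, -0.0, 1.43]
force: [2.6, 1.5, 5.7]
width: 13.0
```

```bash
python3 st.py; python3 pin.py pin15
```

```text
22.125 [562.69  33.    94.35] [ 3.1395 -0.      1.4302] F [2.58 1.47 5.67] T [ 0.286 -0.275 -0.073] j7 0.216
red 812.0 288.81493346476094 221.9090685066535 18
red 802.0 289.0967822399601 221.90072337241207 17
red 799.0 288.3350850850851 221.39139139139138 17
```

Emit:
drive_tool(deltas="0 0 0 1 0.005; 0 0 0 2 0.005; 0 0 0 2 0.005")

```text
clock: 22.55
eef_pos: [562.7, 33.0, 94.4]
tool_rot: [3.139, -0.0, 1.395]
force: [2.7, 1.1, 4.8]
width: 12.7
```

```bash
python3 st.py; python3 pin.py pin16
```

```text
22.55 [562.74  32.97  94.38] [ 3.1394e+00 -1.0000e-04  1.3952e+00] F [2.66 1.11 4.78] T [ 0.28  -0.261 -0.061] j7 0.191
red 812.0 288.81493346476094 221.9090685066535 18
red 802.0 289.0967822399601 221.90072337241207 17
red 792.0 288.3544559454683 221.36051502145924 17
```

Emit:
drive_tool(deltas="0 0 0 0.5 0.005; 0 0 0 1 0.005; 0 0 0 1 0.005")

```text
clock: 22.98
eef_pos: [562.8, 33.0, 94.4]
tool_rot: [3.139, -0.0, 1.378]
force: [2.7, 1.1, 4.5]
width: 13.2
```

```bash
python3 st.py
```

```text
22.975 [562.79  33.    94.39] [ 3.1393e+00 -2.0000e-04  1.3780e+00] F [2.69 1.06 4.51] T [ 0.272 -0.294  0.003] j7 0.179
```

Emit:
drive_tool(deltas="0 0 0 0.5 0.005; 0 0 0 1 0.005; 0 0 0 1 0.005")

```text
clock: 23.35
eef_pos: [562.8, 33.0, 94.4]
tool_rot: [3.139, -0.0, 1.361]
force: [2.1, 1.3, 4.4]
width: 12.9
```

```bash
python3 st.py
```

```text
23.35 [562.78  32.97  94.39] [ 3.1393e+00 -1.0000e-04  1.3606e+00] F [2.15 1.29 4.4 ] T [ 0.283 -0.302  0.044] j7 0.166
```

Emit:
drive_tool(deltas="0 0 0 0.5 0.005; 0 0 0 1 0.005; 0 0 0 1 0.005")

```text
clock: 23.72
eef_pos: [562.8, 33.0, 94.4]
tool_rot: [3.139, -0.0, 1.344]
force: [2.7, 1.2, 4.9]
width: 13.0
```

```bash
python3 st.py
```

```text
23.725 [562.84  32.99  94.36] [ 3.1392e+00 -1.0000e-04  1.3437e+00] F [2.73 1.17 4.85] T [ 0.236 -0.329  0.186] j7 0.154
```

Emit:
drive_tool(deltas="0 0 0 0.5 0.005; 0 0 0 1 0.005; 0 0 0 1 0.005")

```text
clock: 24.1
eef_pos: [562.9, 33.0, 94.4]
tool_rot: [3.139, 0.0, 1.327]
force: [3.0, 1.2, 5.5]
width: 13.1
```

```bash
python3 st.py
```

```text
24.1 [562.87  32.99  94.36] [3.1391 0.     1.327 ] F [2.98 1.17 5.53] T [ 0.258 -0.404  0.286] j7 0.142
```

Torque is building up against the stop (0.04, 0.19, 0.29 N m). I'll hold and re-read, since the sensor noise is about 0.06.

Emit:
drive_tool(deltas="0 0 0 0 0.005")

```text
clock: 24.22
eef_pos: [562.9, 33.0, 94.4]
tool_rot: [3.139, -0.0, 1.327]
force: [2.0, 0.2, 4.2]
width: 13.1
```

```bash
python3 st.py; python3 pin.py pin17; python3 st.py
```

```text
24.225 [562.9   32.99  94.37] [ 3.1391 -0.      1.327 ] F [1.96 0.18 4.24] T [ 0.222 -0.363  0.297] j7 0.142
red 812.0 288.81493346476094 221.9090685066535 18
red 802.0 289.0967822399601 221.90072337241207 17
red 807.0 288.3223406893132 221.34763203570543 17
24.275 [562.88  32.99  94.37] [ 3.1391 -0.      1.327 ] F [2.42 1.41 5.72] T [ 0.272 -0.347  0.305] j7 0.142
```

Emit:
drive_tool(deltas="0 0 0 0 0.005")

```text
clock: 24.4
eef_pos: [562.9, 33.0, 94.4]
tool_rot: [3.139, -0.0, 1.327]
force: [2.8, 1.7, 4.9]
width: 12.8
```

```bash
python3 st.py
```

```text
24.4 [562.88  33.03  94.38] [ 3.1392e+00 -1.0000e-04  1.3270e+00] F [2.85 1.71 4.87] T [ 0.273 -0.314  0.237] j7 0.142
```

View pics/pin17.png

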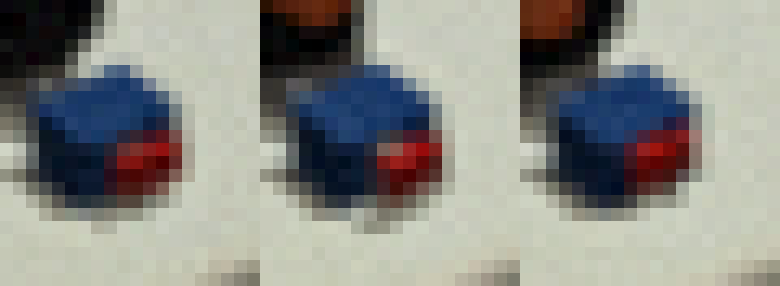

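Emit:
drive_tool(deltas="0 0 0 0.4 0.005; 0 0 0 0.8 0.005; 0 0 0 0.8 0.005")

```text
clock: 24.78
eef_pos: [562.9, 33.0, 94.4]
tool_rot: [3.139, 0.0, 1.313]
force: [3.2, 1.2, 4.8]
width: 13.0
```

```bash
python3 st.py
```

```text
24.775 [562.91  32.96  94.37] [3.139  0.     1.3134] F [3.22 1.18 4.75] T [ 0.241 -0.456  0.453] j7 0.132
```

Emit:
drive_tool(deltas="0 0 0 0 0.005")

```text
clock: 24.9
eef_pos: [562.9, 33.0, 94.4]
tool_rot: [3.139, -0.0, 1.313]
force: [2.7, 0.6, 5.7]
width: 13.1
```

```bash
python3 st.py
```

```text
24.9 [562.91  32.97  94.37] [ 3.1391 -0.      1.3134] F [2.66 0.57 5.69] T [ 0.231 -0.418  0.477] j7 0.132
```

Emit:
drive_tool(deltas="0 0 0 0 0.005")

```text
clock: 25.02
eef_pos: [562.9, 33.0, 94.4]
tool_rot: [3.139, 0.0, 1.313]
force: [3.8, 0.9, 5.5]
width: 13.2
```

```bash
python3 st.py
```

```text
25.025 [562.92  32.99  94.38] [3.139  0.     1.3135] F [3.82 0.89 5.46] T [ 0.283 -0.343  0.496] j7 0.132
```

Firm at about 0.47 N m, within 0.25 to 0.5, and the pin is fully dropped. Releasing.

Emit:
drive_tool(deltas="0 0 0 0 0.025; 0 0 0 0 0.04; 0 0 0 0 0.04; 0 0 -0.01 0 0.04; 0 0 -0.04 0 0.04; 0 0 -0.09 0 0.04; 0 0 -0.14 0 0.04; 0 0 -0.14 0 0.04; 0 0 -0.14 0 0.04")

```text
clock: 26.15
eef_pos: [561.1, 33.5, 233.9]
tool_rot: [-3.141, -0.0, 1.313]
force: [0.8, 0.7, -0.5]
width: 40.1
```

Emit:
drive_tool(deltas="0.01 -0.06 -0.01 0 0.04; 0.02 -0.12 -0.01 0 0.04; 0.02 -0.18 -0.01 0 0.04; 0.02 -0.24 -0.01 0 0.04; 0.02 -0.3 -0.01 0 0.04; 0.02 -0.3 -0.01 0 0.04; 0.02 -0.3 -0.01 0 0.04")

```text
clock: 27.02
eef_pos: [277.0, 129.3, 243.7]
tool_rot: [3.141, 0.0, 1.314]
force: [0.5, 0.6, 0.7]
width: 39.8
```

```bash
python3 st.py; python3 pin.py pin18
python3 - <<'E'
from h import *
t=imaging.get_image("top"); save(t,"top18.png"); crop(t,"top18c.png",200,150,320,245,6)
p=imaging.get_image("side"); crop(p,"side18.png",205,150,325,250,6); save(p,"side18f.png")
C=cloud(p); z=C[...,2]
m=(abs(C[...,0]-562)<45)&(abs(C[...,1]-146)<22)&(z>90)&(z<106); P=C[m]; print(np.median(P[:,2]))
for n in("reagent","beaker","tipbox"):
  print(n,[(np.round(d["point"],1).tolist(),round(d["score"],2)) for d in models.landmark_of(t,n)][:2],[(np.round(d["point"],1).tolist(),round(d["score"],2)) for d in models.landmark_of(p,n)][:2])
E
```

```text
27.025 [277.01 129.32 243.71] [3.1411e+00 1.0000e-04 1.3142e+00] F [0.46 0.59 0.66] T [ 0.001 -0.019 -0.005] j7 -0.581
red 812.0 288.81493346476094 221.9090685066535 18
red 802.0 289.0967822399601 221.90072337241207 17
red 783.0 288.3321410321921 221.37608584568216 16
99.90095874002088
reagent [([384.7, 145.7], 0.89)] [([413.6, 267.8], 0.79)]
beaker [([334.2, 162.0], 0.73), ([162.8, 243.8], 0.28)] [([352.4, 249.0], 0.7)]
tipbox [([163.7, 243.8], 0.71)] [([182.0, 190.3], 0.96)]
```

View pics/top18.png

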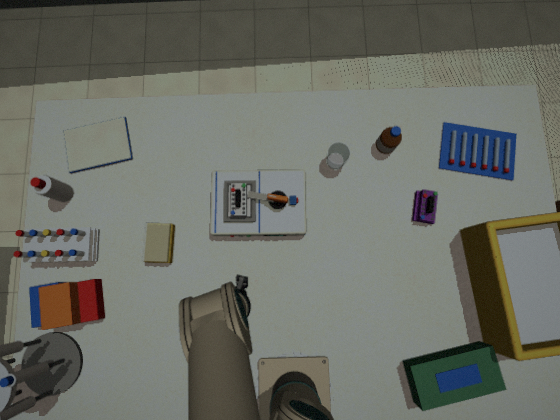

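View pics/side18.png

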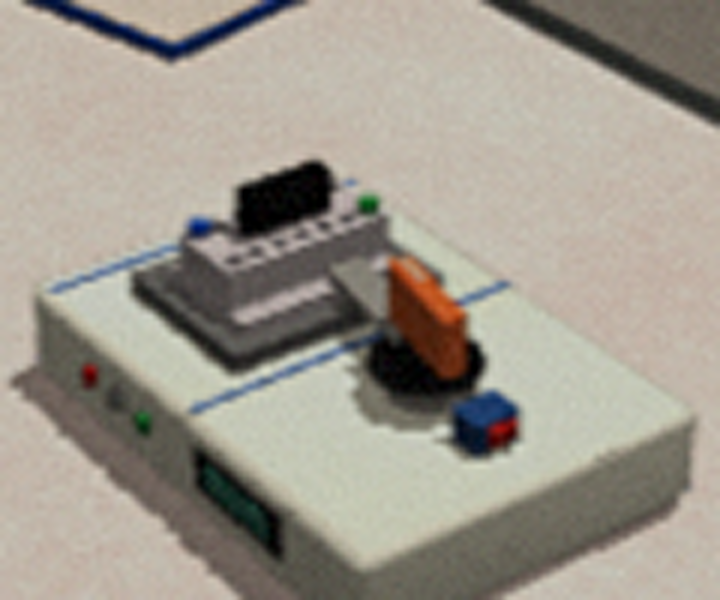

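View pics/top18c.png

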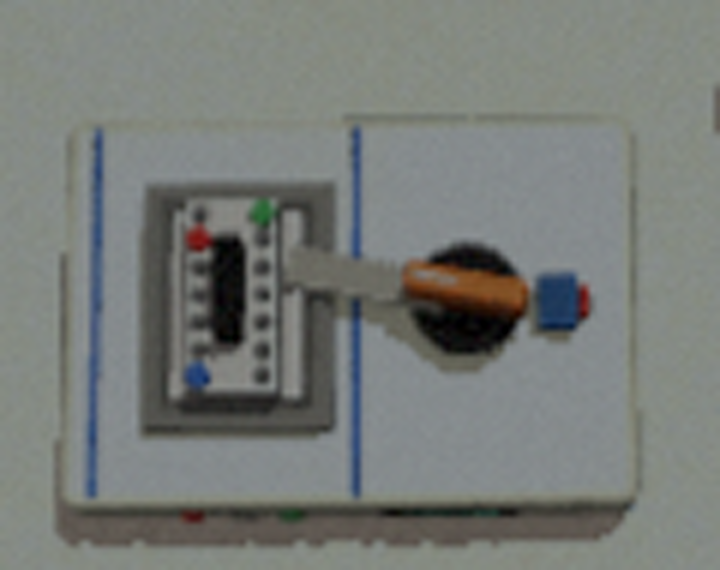

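The block is home, the tongue lies over its ledge, the red tail is in, and the bystanders match their starting pixels. Handing in.

```bash
python3 -c "
from cell import ctrl
s=ctrl.read_state(); print(s['qpos'].round(2),s['qd'].round(3)); print(ctrl.finish_job())"
```

```text
[-1.15  0.14  0.72  2.36 -0.15  0.68 -0.58] [-0.008 -0.004  0.001  0.002  0.    -0.     0.001]
the job is handed in; nothing more can be done
None
```

The job is done and handed in at about 27 s: the aluminium block is locked in the mixer frame and the knob sits firm against the dropped pin.

**Block:** I lifted the silver block by its black lug, not the purple look-alike. It went into the frame with no contact until the tool reached 106.0 mm, the height expected for fully home. It met the seat with about 10 N, and afterwards it looked level with its top at the right height.

**Knob:** I turned it clockwise in small steps. The red tail drew in at about 1.3–1.4 rad of knob angle, my estimate from the pictures and the tool's turn. I stopped when the knob met the pin, with the last three readings at 0.45–0.50 N m (sensor noise is about 0.06). That is near the top of the firm range, but well below the overload at 0.85.

**Last checks after release:**
- The tongue lies over the block's ledge and the pin is still dropped.
- The force readings are near zero and the arm is clear of everything.
- The bottle and tip box were re-detected within about 3 px of where they began. The beaker was off by 1.4 px in the top view and 4.5 px in the side view, about the detector's own error; nothing touched it.

**Disagreements:** The two cameras differed by about 4 mm in x, so I averaged them. My first estimate of the knob axis was about 2 mm off across the grip bar. The pushback when the jaws closed (about 6 N sideways) showed this, and I corrected it before turning.

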